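# Clamp a dovetailed drawer side under the ratchet bridge clamp

## Task

Clamp the drawer side (the board with dovetails cut in one end, not the plain board) for chopping: lay it flat on the clamp's bed under the raised foot, its square end home against the end stop and its edge home against the side fence, the dovetails out at the open end. Then work the ratchet handle back and forth, clockwise strokes to tighten, until the foot holds the board down firmly. Leave the board home in its corner, and do not disturb the plain board and the tools lying about.

Things in the scene. Friction and masses are not known exactly. Their poses are not given: they have to be found in the camera images.
- board_center (a point): Centre (half-way up) of the loose drawer side, a bare wooden board 240 mm long (x), 60 wide (y), 14 thick (z), about 0.13 kg. +x points to its square end; its -x end has three dovetails 16 mm long. It starts flat on the table left or right of the clamp; the plain board of the same wood lies on the other side.
- board_square_end (a point): Middle of the square end of the drawer side, 120 mm along +x from board_center; same axes.
- corner (a point): Inner corner on the clamp's wooden bed where the faces of end stop (x = 0, y from -90 to 15 mm) and side fence (y = 0, x from -80 to 0) meet, both 12 mm high. x runs along the bed from its open end to the stop, y to the fence, z up. Bed top: this height, 22 mm over the table. The board goes in along +x, under the foot; at home its centre is at x -120, y -30, z +7 mm, axes along these.
- bridge (a point): Centre of the steel bridge across the bed, over the foot, on the screw's axis (corner frame: x -55, y -30 mm), 82 mm above the table; axes as the corner's. The crossbar is 40 mm deep (x), 176 long (y), 25 thick; its underside is 48 mm above the bed. Threaded posts 16 mm thick stand at y = +70 and -70 mm and rise to 127 mm above the table, above the handle's bar, which cannot pass them.
- bed_end (a point): Middle of the bed's open end, on its top, 195 mm to -x of the screw's axis; the bed is 275 mm long (x), 190 mm wide (y) and 22 mm thick, fixed to the table. Axes as the corner's.
- nut_axis (a point): Point on the vertical axis about which the ratchet nut and the handle turn (corner frame: x -55, y -30 mm), 103 mm above the table; axes as the corner's. The handle's round plate, 66 mm across, turns about it just above the crossbar.
- foot: The clamp's round steel foot, 34 mm across, with a stiff rubber cushion above it, on the lower end of a keyed screw; the origin is the middle of its underside. It starts 4.5 to 6 mm above where the top of a board on the bed will be, and goes straight down as the nut is turned clockwise.
- nut (a joint): Angle (rad) of the toothed ratchet nut on the crossbar, growing clockwise seen from above; 12 mm of screw travel per turn. The foot meets a 14 mm board at about 3.15 rad and holds it firmly from about 4.0 rad; the thread ends at 4.7 rad, where the handle comes to a hard stop. It starts between 0 and 0.7 rad, turns with about 0.45 to 0.8 N m and stays where it is left.
- handle (a joint): Angle (rad) of the ratchet handle: at 0 it points along the clamp's +x, past the end stop; it grows clockwise seen from above, from -1.24 to +1.24, where its bar meets the nuts on the posts. Clockwise, a sprung pawl takes the nut along (after up to 0.39 rad of free play, 16 teeth); swung back it clicks over the teeth with little force and the nut stays.
- knob_mid (a point): Middle of the upright wooden grip at the handle's end, a round stub 24 mm in diameter standing 46 mm tall above the bar. The point is 105 mm from the nut axis, 128 mm above the table, 20 mm below the grip's top and 26 mm above the bar. The grip is fixed to the handle but may slip round in the fingers.
- plain_board: Bystander: plain wooden board 200 x 60 x 14 mm with two square ends, lying loose; origin under its centre.
- hammer: Bystander: hammer with an 80 mm steel head on a 250 mm wooden handle, lying near the far edge of the table; origin under its middle.
- plane: Bystander: wooden block plane 210 x 68 x 32 mm with a steel iron, lying loose; origin under its centre.
- gauge: Bystander: wooden marking gauge, 130 mm beam through a 55 mm wide fence, 52 mm high, lying loose; origin under the beam's middle.
- chisel: Bystander: bench chisel 235 mm long with a round wooden handle, lying loose; origin near its middle.
- glue_jar: Bystander: white jar 72 mm across and 100 mm high with a dark lid; origin under its centre.
- square: Bystander: try square, 160 mm steel blade on a 100 mm dark wooden stock, lying flat; origin under the blade's middle.

How it is judged (in metres and radians):
On the way:
1. the drawer side lies home in the corner of the bed, flat and square, dovetails out, with the foot still off it (x of board_square_end in the frame of corner above -0.004 m and y of board_center in the frame of corner above -0.034 m and z of board_center in the frame of corner below 0.01 m and angle between the x axis of board_center and the x axis of corner, either way round below 0.05 rad and contact force between foot and anything else below 1 N), for 0.2 s.
At the end, for the whole second after the job is handed in: The drawer side lies flat on the bed with its square end within 4 mm of the end stop and its edge within 4 mm of the side fence, square to within 3 degrees, dovetails out, and the foot presses on it with more than 60 N (x of board_square_end in the frame of corner between -0.004 and 0.004 m and y of board_center in the frame of corner between -0.034 and -0.026 m and z of board_center in the frame of corner below 0.01 m and angle between the x axis of board_center and the x axis of corner, either way round below 0.05 rad and contact force between foot and anything else above 60 N); the robot touches nothing.
It fails at once if the plain board or a tool lying on the table is shifted by more than 30 mm (distance of any of plain_board, hammer, plane, gauge, chisel, glue_jar, square from where it was at the start of the episode above 0.03 m).
It also fails if it takes over 72 s, if anything falls off the work surface, if the arm or the gripper's body presses on something with over 40 N, if the wrist force passes 120 N, or if a joint passes its speed limit or range.

## Robot

A 6-joint arm with a two-finger parallel gripper is mounted at the origin on the work surface. World frame = base frame: x ahead of the robot, y to its left, z up, the work surface at z = 0. Lengths are in mm, angles in rad, forces in N, time in s.
With the tool pointing down it reaches from about 350 to 875 mm from the base axis. Payload 4.2 kg.
Tool frame: the origin (TCP) lies at the very end of the fingers, on their centre line; the grasp point (between the pads) lies 19 mm behind it; z points along the fingers, y is the direction in which the jaws open and shut (so a half turn about z gives the same grasp; the last joint's range is limited). The gripper opens to 85 mm and grips with 20 to 120 N. Pads are 22 mm wide; open, the fingers measure 114 mm over their backs; the gripper's body (76 mm by 85 mm) begins 54 mm behind the grasp point. The pads swing forward as they close: fully open they stand 13 mm farther back than shut.
Start: joints at [1.404, 0.385, 0.008, 0, -1.194, -0.259], TCP at [258.122, 569.185, 231.312] pointing down, gripper open.
Joint ranges: [-3.14, 3.14], [-1.21, 2.06], [-1.07, 1.41], [-3.16, 2.05], [-2.99, -0.16], [-3.1, 3.1]. Speed limits (rad/s): [2.79, 2.79, 3.14, 3.14, 3.14, 3.14].

## Interface

Orientations are given as a unit quaternion [x, y, z, w].
In Python, from bench import arm, optics, job gives the robot as it stands.
- The arm moves only by the tool send_rows, never from a script. Its argument "steps" is a list that holds one entry, the list of rows, each a list of 5 numbers: the shift along the tool's x, y, z in cm, then the turn about the tool's z in rad, then the opening, from 0 (shut) to 1 (fully open). A call has 1 to 10 rows; each row shifts and turns the pose as measured when the row begins, along the tool's axes as they then stand; what a row does not reach is not made up. A row lasts 1/12 s, in which the tool goes at most 41.7 mm and 7.16 degrees, less where a joint would pass 70% of its speed; a pose out of reach is approached as far as the arm can. A call with a gripper value outside its range is refused whole. The fingers move at their own pace and stop on an object; the grip force is fixed at half the most. Time passes only in rows, so rows that do not move let the fingers close. It gives the time, the measured TCP pose, the force and the opening at its end, in the units of the state.
- arm.read_state(): the state, without advancing time (a new reading comes with each control period).
- optics.get_image(name): name is "scene" or "top" or "wrist"; returns (picture, depth): 400x640x3 uint8, blue, green, red; 400x640 float32, mm along the optical axis (not along the pixel's ray), 0 where there is no reading.
- optics.get_calibration(name): a dict with "K" (3x3 intrinsics, pixels), "rvec" (rotation vector, rad) and "tvec" (3), from world to camera coordinates, as OpenCV has them; the wrist camera has in their place "hand_eye" (4x4, takes a point from camera to tool coordinates, whose origin is the TCP and whose axes are the flange's). Camera axes: x right, y down, z forward; pixel columns grow to the right and rows downward; lengths in mm; the calibration is good to about 2 mm. A picture is of the moment at which its call begins: read the wrist's pose just before it. get_calibration takes no time and is no camera call.
- job.job_done(): hands the job in, once; it reports no verdict.
The state is a dict: "clock": time; "joints": joint angles; "joint_vel": joint speeds; "joint_efforts": joint torques, N m; "position": TCP position; "ee_rot": TCP orientation; "contact_force": force on the tool from outside, world axes, zero at the start; "wrist_torque": the same for the moment, N m; "gripper_width": finger opening in mm.
Only numpy, scipy, OpenCV 4.12 (cv2) and the standard library are available. Lean on these libraries where they do the work, as an engineer would, in place of code of your own. Each camera call takes 0.05 s, during which the arm holds its last target. There are 200 camera calls.

## Working session

There is one attempt and no reset: what is moved stays moved. The work goes in short steps, Python scripts to look and compute and a tool call to move; the robot and the scene stay as the last step left them, time stands still between calls to the robot, and variables do not carry over. Pictures are saved under pics/ and viewed, about 8 in all and at most 12, crops included, and the job is handed in when it is done.

Besides the shell and the picture viewer there is one more tool, called after "Call:" as a command line: name --argument value ..., lists and objects as JSON in quotes. send_rows: Moves the arm, as the interface text tells. Its arguments: {"type":"object","properties":{"steps":{"type":"array","items":{"type":"array","items":{"type":"array","items":{"type":"number"}}}}},"required":["steps"]}

```bash
mkdir -p pics; ls
python3 - <<'E'
from bench import arm,optics
import cv2,numpy as np
print(arm.read_state())
for n in("top","scene","wrist"):
    c=optics.get_calibration(n); print(n,{k:np.round(v,3).tolist() if not isinstance(v,str) else v for k,v in c.items()})
for n in("top","scene"):
    p,d=optics.get_image(n); cv2.imwrite(f"pics/{n}0.png",p); np.save(f"pics/{n}0.npy",d)
E
```

```text
pics
{'clock': 0.0, 'joints': array([ 1.40359409e+00,  3.85547151e-01,  6.60609184e-03, -5.17420487e-04,
       -1.19395569e+00, -2.58585942e-01]), 'joint_vel': array([ 1.02447613e-03,  1.45648708e-03, -1.82477631e-03, -3.42875840e-04,
        2.69422829e-04,  3.03582211e-05]), 'joint_efforts': array([-2.48035767e-04, -3.92290378e+01,  1.88395035e+01,  4.18627068e+00,
       -4.69672916e-03, -8.60453362e-07]), 'position': array([257.89390568, 568.6708586 , 230.21678154]), 'ee_rot': array([ 9.77402777e-01, -2.11382709e-01, -1.92236545e-04,  1.06009837e-03]), 'contact_force': array([-0.37348526, -0.1371472 ,  0.04174552]), 'wrist_torque': array([ 0.03133536,  0.01886706, -0.00493963]), 'gripper_width': 85.400543167941}
top {'K': [[427.897, 0.0, 319.852], [0.0, 427.897, 195.782], [0.0, 0.0, 1.0]], 'rvec': [2.17, -2.192, 0.127], 'tvec': [-19.378, 564.398, 1268.551]}
scene {'K': [[390.3, 0.0, 322.702], [0.0, 390.3, 192.859], [0.0, 0.0, 1.0]], 'rvec': [0.789, 2.487, -1.174], 'tvec': [477.234, -127.798, 1367.66]}
wrist {'K': [[334.902, 0.0, 321.194], [0.0, 334.902, 189.016], [0.0, 0.0, 1.0]], 'hand_eye': [[-0.0, -0.953, -0.302, 76.993], [1.0, -0.0, 0.001, 1.127], [-0.001, -0.302, 0.953, -142.199], [0.0, 0.0, 0.0, 1.0]]}
```

View pics/top0.png

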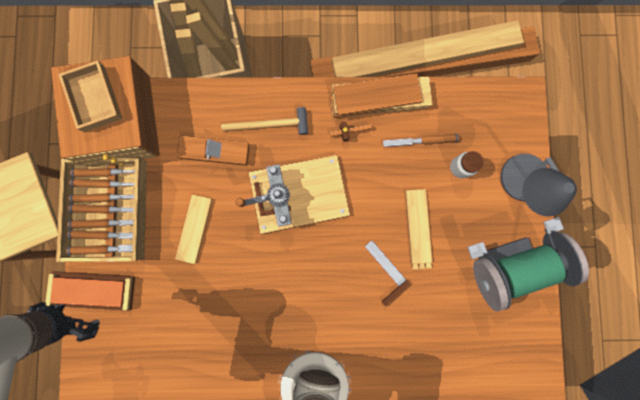

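View pics/scene0.png

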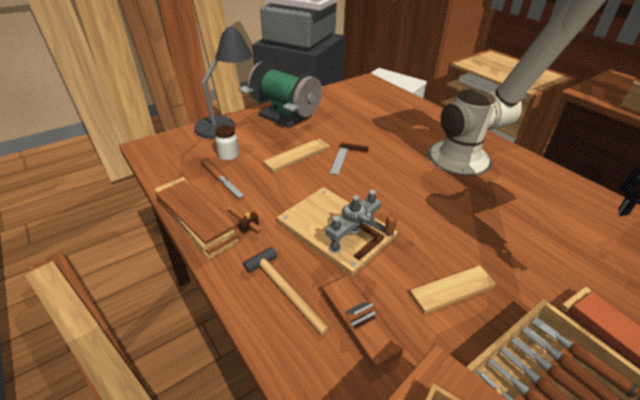

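The top view shows the drawer side at right, around (419,229), with its dovetails at the bottom (row 268). The plain board is at left (195,229). The clamp bed is at (300,194) with its open end to the right, the bridge at (279,195) and the knob at (241,202). The scene view agrees.

```bash
cat > h.py <<'E'
import numpy as np,cv2
from bench import arm,optics
from scipy.spatial.transform import Rotation as R
def cam(n,st=None):
    c=optics.get_calibration(n);K=np.array(c["K"])
    if n=="wrist":
        st=st or arm.read_state();H=np.array(c["hand_eye"]);T=np.eye(4)
        T[:3,:3]=R.from_quat(st["ee_rot"]).as_matrix();T[:3,3]=st["position"]
        M=T@H; return K,M[:3,:3],M[:3,3]
    r=cv2.Rodrigues(np.array(c["rvec"],float))[0]
    return K,r.T,-r.T@np.array(c["tvec"],float).ravel()
def plane(px,z,C):
    K,Rw,o=C;px=np.atleast_2d(px).astype(float)
    d=(Rw@np.linalg.inv(K)@np.c_[px,np.ones(len(px))].T).T
    return o+d*((z-o[2])/d[:,2:])
def proj(P,C):
    K,Rw,o=C;q=(K@Rw.T@(np.atleast_2d(P)-o).T).T;return q[:,:2]/q[:,2:]
E
python3 - <<'E'
from h import *
p=cv2.imread("pics/top0.png");C=cam("top")
hsv=cv2.cvtColor(p,cv2.COLOR_BGR2HSV)
for q in[(419,229),(320,190),(370,190),(195,229)]: print(q,hsv[q[1],q[0]])
m=cv2.inRange(hsv,(14,60,150),(30,190,255))
m=cv2.morphologyEx(m,cv2.MORPH_OPEN,np.ones((3,3)))
cs=cv2.findContours(m,0,1)[0]
for c in cs:
    if cv2.contourArea(c)<500: continue
    r=cv2.minAreaRect(c)
    print(np.round(r[0]),np.round(r[1]),cv2.contourArea(c))
    (x,y)=r[0]
    if 150<x<450 and 140<y<280:
        z=22 if cv2.contourArea(c)>3500 else 14
        W=plane(cv2.boxPoints(r),z,C)[:,:2];print(np.round(W,1).tolist())
        print("centre",W.mean(0).round(1),"sides",np.linalg.norm(W[1]-W[0]).round(1),np.linalg.norm(W[2]-W[1]).round(1),
         "ang",np.degrees(np.arctan2(*(W[1]-W[0])[::-1])).round(2),np.degrees(np.arctan2(*(W[2]-W[1])[::-1])).round(2))
print("nutaxis",plane([279,195],110,C),"knob",plane([241,202],148,C))
cr=cv2.resize(p[140:290,170:450],None,fx=2.8,fy=2.8,interpolation=cv2.INTER_CUBIC)
mm=cv2.resize(m[140:290,170:450],None,fx=1,fy=1)
cv2.imwrite("pics/crop1.png",cr)
E
```

```text
(419, 229) [ 22 116 238]
(320, 190) [ 22 114 238]
(370, 190) [ 13 169 216]
(195, 229) [ 25 103 236]
[622. 352.] [25. 36.] 555.0
[193. 229.] [21. 69.] 1368.5
[[377.6, 414.4], [578.6, 368.3], [562.2, 305.3], [361.5, 352.4]]
centre [470.  360.1] sides 206.2 65.1 ang -12.93 -104.6
[419. 229.] [81. 22.] 1661.5
[[581.6, -284.4], [587.1, -353.0], [342.3, -366.1], [337.2, -298.7]]
centre [ 462.1 -325.5] sides 68.8 245.2 ang -85.42 -176.92
[298. 193.] [64. 93.] 3926.0
[[641.4, 197.6], [696.6, -81.3], [503.7, -116.9], [450.9, 158.5]]
centre [573.2  39.5] sides 284.3 196.1 ang -78.81 -169.53
[ 68. 208.] [138. 109.] 5876.5
[508.  70.] [13. 72.] 569.0
[442. 191.] [364. 393.] 32291.0
[[1160.7, 202.2], [1160.4, -1060.8], [28.3, -965.8], [47.7, 195.8]]
centre [ 599.3 -407.1] sides 1263.0 1136.1 ang -90.01 175.2
[92. 67.] [ 66. 126.] 5263.0
[152.  39.] [78. 33.] 1640.5
nutaxis [[559.46308216  92.28373168 110.        ]] knob [[537.39866974 193.09194172 148.        ]]
```

View pics/crop1.png

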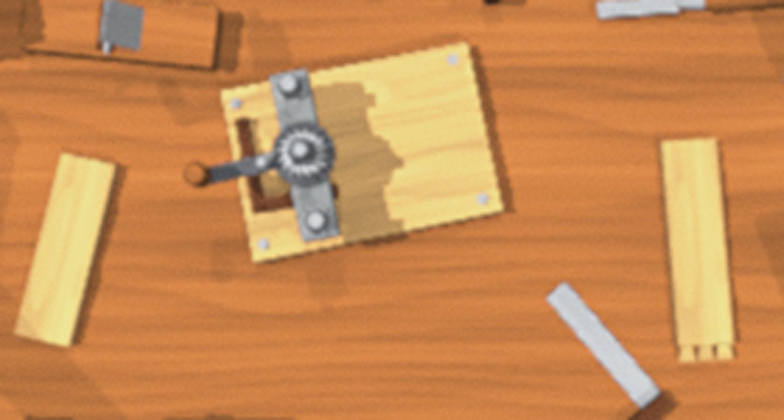

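The crop shows the drawer side's dovetails nearest the robot, at crop (707,352). The stop (250,165) is at the bed's left, the fence (280,203) is on the robot side, and the handle is near 0. Starting to move over the drawer side.

Call:
send_rows --steps '[[[2.8, 2.4, 0, 0, 1], [2.8, 2.4, 0, 0, 1], [2.8, 2.4, 0, 0, 1], [2.8, 2.4, 0, 0, 1], [2.8, 2.4, 0, 0, 1], [2.8, 2.4, 0, 0, 1], [2.8, 2.4, 0, 0, 1], [2.8, 2.4, 0, 0, 1], [2.8, 2.4, 0, 0, 1], [2.8, 2.4, 0, 0, 1]]]'

```text
clock: 0.93
position: [415.2, 224.5, 225.0]
ee_rot: [0.979, -0.205, -0.002, 0.005]
contact_force: [0.2, 0.5, -0.7]
gripper_width: 85.2
```

Call:
send_rows --steps '[[[2.8, 2.4, 0, 0, 1], [2.8, 2.4, 0, 0, 1], [2.8, 2.4, 0, 0, 1], [2.8, 2.4, 0, 0, 1], [1.1, 3.8, 0, 0, 1], [1.1, 3.8, 0, 0, 1], [1.1, 3.8, 0, 0, 1], [1.1, 3.8, 0, 0, 1], [1.1, 3.8, 0, 0, 1], [1.1, 3.8, 0, 0, 1]]]'

```text
clock: 1.77
position: [447.9, -161.8, 225.9]
ee_rot: [0.979, -0.204, -0.004, 0.006]
contact_force: [1.3, -0.3, -0.4]
gripper_width: 85.5
```

Call:
send_rows --steps '[[[1.1, 3.8, 0, 0, 1], [1.1, 3.8, 0, 0, 1], [1.1, 3.8, 0, 0, 1], [1.1, 3.8, 0, 0, 1], [0, 0, 0, 0.124, 1], [0, 0, 0, 0.124, 1], [0, 0, 0, 0.124, 1], [0, 0, 0, 0.124, 1], [0, 0, 0, 0.124, 1], [0, 0, 0, 0.124, 1]]]'

```text
clock: 2.6
position: [418.2, -335.2, 222.5]
ee_rot: [0.834, -0.551, -0.006, 0.007]
contact_force: [0.4, 0.2, 0.8]
gripper_width: 85.2
```

Call:
send_rows --steps '[[[0, 0, 0, 0.124, 1], [0, 0, 0, 0.124, 1], [0, 0, 0, 0.124, 1], [0, 0, 0, 0.124, 1], [0, 0, 0, 0.124, 1], [0, 0, 0, 0.124, 1], [0, 0, 0, 0.124, 1], [0, 0, 0, 0.124, 1], [0, 0, 0, 0.124, 1], [0, 0, 0, 0.124, 1]]]'

```text
clock: 3.43
position: [414.8, -333.4, 217.2]
ee_rot: [-0.354, 0.935, 0.005, -0.013]
contact_force: [-0.8, 0.2, 0.2]
gripper_width: 85.6
```

Call:
send_rows --steps '[[[0, 0, 0, 0.124, 1], [0, 0, 0, 0.124, 1], [0, 0, 0, 0.124, 1], [0, 0, 0, 0.124, 1], [0, 0, 0, 0.124, 1], [0, 0, 0, 0, 1], [0, 0, 0, 0, 1]]]'

```text
clock: 4.02
position: [412.7, -332.0, 213.9]
ee_rot: [-0.05, 0.999, 0.003, -0.016]
contact_force: [0.3, -0.4, 0.8]
gripper_width: 85.4
```

```bash
cat >> h.py <<'E'
def yaw(st): 
    x=R.from_quat(st["ee_rot"]).as_matrix()[:,0];return np.degrees(np.arctan2(x[1],x[0]))
def need(P,yawdeg=None,st=None):
    st=st or arm.read_state();Rm=R.from_quat(st["ee_rot"]).as_matrix()
    dt=0 if yawdeg is None else -np.radians((yawdeg-yaw(st)+180)%360-180)
    print("pos",st["position"].round(1),"yaw",yaw(st).round(2),"tilt",(Rm[:,2]).round(3),"F",st["contact_force"].round(1),"j",st["joints"].round(2))
    print("tool shift cm",(Rm.T@(np.array(P)-st["position"])/10).round(2),"turn",round(dt,3))
E
python3 - <<'E'
from h import *
st=arm.read_state();C=cam("wrist",st);p,d=optics.get_image("wrist");cv2.imwrite("pics/w1.png",p)
hsv=cv2.cvtColor(p,cv2.COLOR_BGR2HSV);m=cv2.inRange(hsv,(14,60,150),(30,190,255))
m=cv2.morphologyEx(m,cv2.MORPH_OPEN,np.ones((5,5)))
c=max(cv2.findContours(m,0,1)[0],key=cv2.contourArea)
W=plane(c[:,0],14,C)[:,:2].astype(np.float32);r=cv2.minAreaRect(W);print(r);
need([422,-328,230],-176.8,st)
E
```

```text
((462.713134765625, -324.4399108886719), (240.83804321289062, 60.618255615234375), 2.9467716217041016)
pos [ 412.7 -332.   213.9] yaw -174.26 tilt [-0.033  0.005 -0.999] F [ 0.3 -0.4  0.8] j [-0.37  0.25 -0.24  0.01 -1.12 -1.11]
tool shift cm [-0.92  0.32 -1.64] turn 0.044
```

View pics/w1.png

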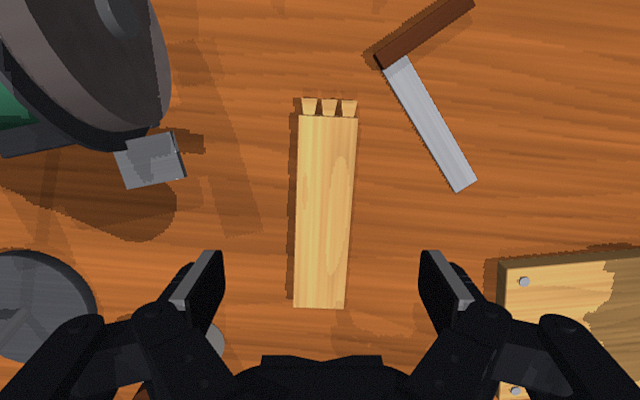

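The wrist view shows the drawer side clearly: dovetails at (330,107), square end at (320,305). It gives the centre as (462.7, -324.4) and yaw as 2.95°. Descending now.

Call:
send_rows --steps '[[[-0.3, 0.1, 4, 0.05, 1], [-0.3, 0.1, 4, 0, 1], [-0.3, 0.05, 4, 0, 1], [-0.2, 0.05, 4, 0, 1], [-0.2, 0, 4, 0, 1]]]'

```text
clock: 4.48
position: [430.1, -333.0, 19.3]
ee_rot: [-0.031, 0.999, -0.005, -0.002]
contact_force: [0.3, 0.2, -0.2]
gripper_width: 85.4
```

```bash
python3 -c "
from h import *
need([417.8,-326.7,-1],-177.05)"
```

```text
pos [ 430.1 -333.    19.3] yaw -176.42 tilt [-0.005 -0.01  -1.   ] F [ 0.3  0.2 -0.2] j [-0.35  0.5  -0.45  0.02 -0.63 -1.17]
tool shift cm [1.17 0.73 2.03] turn 0.011
```

Call:
send_rows --steps '[[[1.1, 0.7, 0.6, 0.01, 1], [0.1, 0, 1.2, 0, 1], [0, 0, 0.1, 0, 1]]]'

```text
clock: 4.73
position: [410.2, -323.7, -12.8]
ee_rot: [-0.029, 0.999, 0.0, -0.014]
contact_force: [0.6, 0.1, -1.0]
gripper_width: 85.4
```

```bash
python3 -c "
from h import *
need([417.8,-326.7,-1],-177.05)"
```

```text
pos [ 410.2 -323.7  -12.8] yaw -176.66 tilt [-0.027 -0.    -1.   ] F [ 0.6  0.1 -1. ] j [-0.35  0.53 -0.5   0.02 -0.56 -1.18]
tool shift cm [-0.71 -0.34 -1.2 ] turn 0.007
```

Call:
send_rows --steps '[[[-0.6, -0.3, -1.1, 0.007, 1], [0, 0, -0.05, 0, 1], [0, 0, -0.05, 0, 1]]]'

```text
clock: 4.98
position: [416.3, -326.2, -1.6]
ee_rot: [-0.028, 0.999, 0.001, -0.015]
contact_force: [-0.0, 0.1, 0.2]
gripper_width: 85.6
```

```bash
python3 -c "
from h import *
need([417.8,-326.7,-1],-177.05)"
```

```text
pos [ 416.3 -326.2   -1.6] yaw -176.8 tilt [-0.03   0.001 -1.   ] F [-0.   0.1  0.2] j [-0.35  0.52 -0.48  0.02 -0.6  -1.18]
tool shift cm [-0.14 -0.05 -0.06] turn 0.004
```

Positioned over the board; closing.

Call:
send_rows --steps '[[[0, 0, -0.05, 0, 0.5], [0, 0, -0.05, 0, 0.3], [0, 0, -0.05, 0, 0.3], [0, 0, -0.05, 0, 0.3], [0, 0, -0.05, 0, 0.3]]]'

```text
clock: 5.4
position: [417.6, -326.7, 4.0]
ee_rot: [-0.029, 0.999, -0.0, -0.012]
contact_force: [-0.0, 0.1, -1.5]
gripper_width: 57.9
```

Gripped at 57.9 mm and off the table. Lifting and rotating.

Call:
send_rows --steps '[[[0, 0, -3, 0, 0.3], [0, 0, -3.5, 0, 0.3], [0, 0, -3.5, -0.12, 0.3], [0, 0, 0, -0.12, 0.3], [0, 0, 0, -0.12, 0.3], [0, 0, 0, -0.12, 0.3], [0, 0, 0, -0.12, 0.3], [0, 0, 0, -0.12, 0.3], [0, 0, 0, -0.12, 0.3], [0, 0, 0, -0.12, 0.3]]]'

```text
clock: 6.23
position: [415.5, -324.3, 106.2]
ee_rot: [-0.503, 0.864, 0.01, -0.013]
contact_force: [-0.7, 0.2, -2.2]
gripper_width: 57.8
```

Call:
send_rows --steps '[[[0, 0, -0.05, -0.12, 0.3], [0, 0, -0.05, -0.12, 0.3], [0, 0, -0.05, -0.12, 0.3], [0, 0, -0.05, -0.12, 0.3], [0, 0, -0.05, -0.12, 0.3], [0, 0, -0.05, -0.12, 0.3], [0, 0, -0.05, 0, 0.3], [0, 0, -0.05, 0, 0.3]]]'

```text
clock: 6.9
position: [411.6, -322.2, 107.1]
ee_rot: [0.784, -0.621, -0.018, 0.008]
contact_force: [0.7, 0.0, -0.9]
gripper_width: 58.0
```

```bash
python3 -c "
from h import *
need([608,-140,100],-79)"
```

```text
pos [ 411.6 -322.2  107.1] yaw -76.75 tilt [-0.038  0.009 -0.999] F [ 0.7  0.  -0.9] j [-0.35  0.36 -0.39  0.01 -0.87  0.58]
tool shift cm [-13.21 -23.31   0.12] turn 0.039
```

Call:
send_rows --steps '[[[-1.9, -3.3, 0, 0.02, 0.3], [-1.9, -3.3, 0, 0.02, 0.3], [-1.9, -3.3, 0, 0, 0.3], [-1.9, -3.3, 0, 0, 0.3], [-1.9, -3.3, 0, 0, 0.3], [-1.9, -3.3, 0, 0, 0.3], [-1.3, -2.3, -0.05, 0, 0.3], [0, 0, -0.05, 0, 0.3], [0, 0, -0.05, 0, 0.3]]]'

```text
clock: 7.65
position: [610.7, -148.4, 99.9]
ee_rot: [0.76, -0.65, -0.019, 0.009]
contact_force: [-1.3, 0.4, -1.7]
gripper_width: 57.7
```

Run:
```python
from h import *
need([608,-140,100],-79)
st=arm.read_state();C=cam("wrist",st);p,d=optics.get_image("wrist");np.save("pics/w2.npy",d)
q,dt=optics.get_image("top");cv2.imwrite("pics/t2.png",q)
a=p;b=cv2.resize(q[120:260,210:430],(640,407),interpolation=cv2.INTER_CUBIC)
cv2.imwrite("pics/w2raw.png",p)
cv2.imwrite("pics/w2.png",cv2.resize(np.vstack([a,b]),None,fx=.74,fy=.74))
```

```text
pos [ 610.7 -148.4   99.9] yaw -81.05 tilt [-0.041  0.011 -0.999] F [-1.3  0.4 -1.7] j [ 0.01  0.52 -0.11 -0.01 -0.98  0.15]
tool shift cm [-0.88  0.14  0.01] turn -0.036
```

View pics/w2.png

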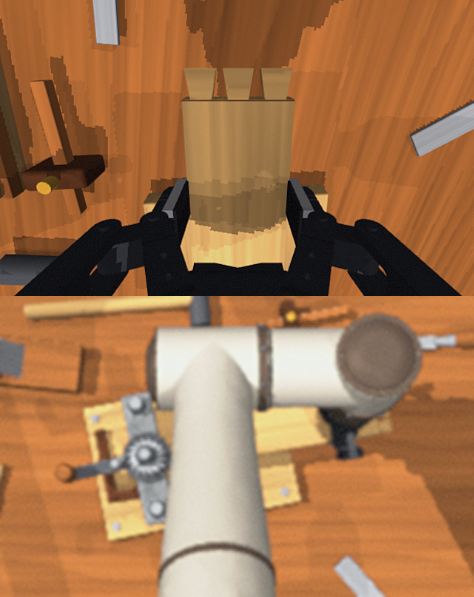

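The board is held square in the jaws, with the dovetails trailing at the open end (wrist view, (238,82)). I'll refine the bed's pose from the first top picture before inserting.

Run:
```python
from h import *
p=cv2.imread("pics/top0.png");C=cam("top")
hsv=cv2.cvtColor(p,cv2.COLOR_BGR2HSV)
m=cv2.inRange(hsv,(14,60,150),(30,190,255))
cs=[c for c in cv2.findContours(m,0,1)[0] if 3000<cv2.contourArea(c)<5000 and abs(cv2.minAreaRect(c)[0][0]-298)<15]
W=plane(cs[0][:,0],22,C)[:,:2]
a0=np.radians(101);c0=np.array([573.2,39.5])
u=np.array([np.cos(a0),np.sin(a0)]);v=np.array([-u[1],u[0]])
L=np.c_[(W-c0)@u,(W-c0)@v]
def fit(sel,ax):
    s=L[sel]; k=np.polyfit(s[:,1-ax],s[:,ax],1)
    for _ in range(4):
        r=s[:,ax]-np.polyval(k,s[:,1-ax]);s=s[abs(r)<2.5];k=np.polyfit(s[:,1-ax],s[:,ax],1)
    return k,len(s)
for n,sel,ax in[("v+ near",L[:,1]>88,1),("v- far",L[:,1]<-88,1),("open",(L[:,0]<-130),0),("stop",(L[:,0]>130),0)]:
    k,N=fit(sel,ax);print(n,"slope deg",np.degrees(np.arctan(k[0])).round(2),"offset",k[1].round(1),N)
# dark stop/fence
d=cv2.inRange(hsv,(0,60,20),(15,255,125));d[:180]=0;d[220:]=0;d[:,:250]=0;d[:,295:]=0
ys,xs=np.nonzero(d);w=plane(np.c_[xs,ys],34,C)[:,:2];l=np.c_[(w-c0)@u,(w-c0)@v]-[112.5,30]
print(len(l),l.round(0).astype(int).tolist())
```

```text
v+ near slope deg -0.09 offset 95.9 78
v- far slope deg -0.61 offset -95.8 57
open slope deg -0.67 offset -138.4 57
stop slope deg 1.16 offset 137.3 31
141 [[10, -85], [7, -85], [4, -84], [1, -83], [10, -82], [8, -82], [5, -81], [2, -80], [11, -79], [8, -79], [5, -78], [2, -77], [9, -76], [6, -75], [3, -74], [9, -73], [6, -72], [3, -71], [0, -71], [10, -70], [7, -69], [4, -68], [1, -68], [10, -67], [7, -66], [4, -66], [2, -65], [8, -63], [5, -63], [2, -62], [9, -60], [6, -60], [3, -59], [9, -57], [6, -57], [3, -56], [7, -54], [4, -53], [1, -52], [7, -51], [4, -50], [1, -49], [-84, -32], [8, -48], [5, -47], [2, -46], [-83, -26], [-3, -27], [0, -25], [30, -28], [27, -27], [9, -23], [7, -23], [4, -22], [1, -22], [10, -20], [7, -20], [4, -19], [1, -19], [11, -17], [8, -17], [5, -16], [2, -16], [11, -15], [8, -14], [5, -13], [2, -13], [-1, -12], [-77, 3], [9, -11], [6, -10], [3, -10], [0, -9], [-76, 6], [-79, 7], [9, -8], [6, -7], [4, -7], [1, -6], [-29, 0], [-76, 9], [-79, 10], [10, -5], [7, -4], [4, -4], [1, -3], [-25, 2], [-28, 3], [-75, 12], [-78, 13], [8, -2], [5, -1], [2, 0], [-1, 0], [-22, 4], [-25, 5], [-28, 6], [-75, 15], [8, 1], [5, 2], [2, 3], [-1, 3], [-15, 6], [-18, 7], [-21, 7], [-24, 8], [-27, 9], [9, 4], [6, 5], [3, 6], [0, 6], [-3, 7], [-6, 7], [-9, 8], [-12, 9], [-15, 9], [-18, 10], [-21, 10], [-23, 11], [-26, 12], [9, 7], [6, 8], [3, 8], [0, 9], [-2, 10], [-5, 10], [-8, 11], [-11, 11], [-14, 12], [-17, 13], [-20, 13], [-23, 14], [-26, 14], [-29, 15], [10, 10], [7, 11], [4, 11], [1, 12], [-2, 13], [-5, 13], [-8, 14]]
```

```bash
cat >> h.py <<'E'
a=np.radians(101.);U=np.array([np.cos(a),np.sin(a),0]);V=np.array([-U[1],U[0],0])
S=np.array([573.2,39.5,0])+57.5*U   # screw axis
CO=S+55*U+30*V+[0,0,22]
def cf(x,y,z): return CO+x*U+y*V+[0,0,z]   # corner frame -> world
def where():
    st=arm.read_state();d=st["position"]-CO;print("TCP in corner frame",(d@U).round(1),(d@V).round(1),d[2].round(1),"w",st["gripper_width"])
E
python3 -c "
from h import *
where();need(cf(-235,-32,30),-79)"
```

```text
TCP in corner frame -305.0 -30.0 78.2 w 57.70333234926625
pos [ 609.9 -149.5  100.2] yaw -81.08 tilt [-0.041  0.011 -0.999] F [-0.1 -0.3 -1.8] j [ 0.01  0.52 -0.11 -0.01 -0.98  0.15]
tool shift cm [-6.92 -0.14  4.93] turn -0.036
```

Call:
send_rows --steps '[[[-1.4, 0, 1, -0.036, 0.3], [-2, 0, 1.5, 0, 0.3], [-2, 0, 1.8, 0, 0.3], [-0.4, 0, 1.8, 0, 0.3], [0, 0, 0.2, 0, 0.3], [0, 0, 0, 0, 0.3]]]'

```text
clock: 8.25
position: [592.0, -97.0, 38.8]
ee_rot: [0.767, -0.641, -0.018, 0.009]
contact_force: [-0.9, 0.1, -0.9]
gripper_width: 58.0
```

```bash
python3 -c "
from h import *
where();need(cf(-245,-32,2),-79)"
```

```text
TCP in corner frame -250.1 -22.4 16.8 w 58.02754036044514
pos [592.  -97.   38.8] yaw -79.83 tilt [-0.039  0.01  -0.999] F [-0.9  0.1 -0.9] j [ 0.1   0.56 -0.24 -0.02 -0.81  0.09]
tool shift cm [-0.49 -1.    1.46] turn -0.014
```

Call:
send_rows --steps '[[[-0.5, -1, 0.4, -0.014, 0.3], [0, 0, 0.5, 0, 0.3], [0, 0, 0.3, 0, 0.3], [0, 0, 0.1, 0, 0.3]]]'

```text
clock: 8.58
position: [602.7, -92.9, 28.0]
ee_rot: [0.77, -0.637, -0.016, 0.007]
contact_force: [0.5, 0.4, -1.4]
gripper_width: 57.9
```

```bash
python3 -c "
from h import *
where();need(cf(-245,-32,2),-79)"
```

```text
TCP in corner frame -248.1 -33.7 6.0 w 57.88961738057239
pos [602.7 -92.9  28. ] yaw -79.22 tilt [-0.034  0.01  -0.999] F [ 0.5  0.4 -1.4] j [ 0.11  0.58 -0.23 -0.02 -0.79  0.1 ]
tool shift cm [-0.3   0.16  0.41] turn -0.004
```

Call:
send_rows --steps '[[[-0.2, 0.1, 0.3, 0, 0.3], [0, 0, 0.3, 0, 0.3], [0, 0, 0.1, 0, 0.3]]]'

```text
clock: 8.83
position: [602.1, -91.5, 24.7]
ee_rot: [0.771, -0.637, -0.015, 0.006]
contact_force: [-0.4, -0.5, 1.3]
gripper_width: 58.1
```

Call:
send_rows --steps '[[[0, 0, 0.3, 0, 0.3], [0, 0, 0.1, 0, 0.3], [0, 0, -0.04, 0, 1], [0, 0, -0.04, 0, 1], [0, 0, -0.04, 0, 1], [0, 0, -0.04, 0, 1]]]'

```text
clock: 9.33
position: [603.5, -91.7, 27.4]
ee_rot: [0.771, -0.637, -0.013, 0.005]
contact_force: [-0.4, -0.9, -0.1]
gripper_width: 85.7
```

Run:
```python
from h import *
where();need(cf(-225,-32,2),-79)
st=arm.read_state();C=cam("wrist",st);p,d=optics.get_image("wrist");cv2.imwrite("pics/w3.png",p)
```

```text
TCP in corner frame -247.0 -34.7 5.4 w 85.72497313642347
pos [603.5 -91.7  27.4] yaw -79.09 tilt [-0.026  0.009 -1.   ] F [-0.4 -0.9 -0.1] j [ 0.11  0.58 -0.23 -0.02 -0.78  0.09]
tool shift cm [-2.2   0.27  0.38] turn -0.002
```

View pics/w3.png

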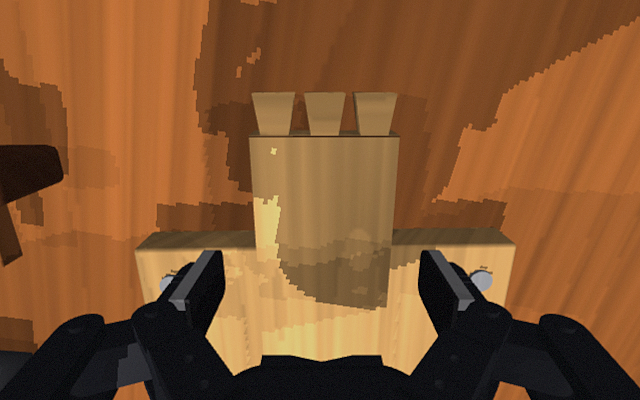

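The board lies flat on the bed (edges at columns 250–398, dovetails at row 115). Regripping and sliding it in.

Call:
send_rows --steps '[[[0, 0.2, 0.3, 0, 1], [0, 0, 0, 0, 0.3], [0, 0, 0, 0, 0.3], [0, 0, 0, 0, 0.3], [0, 0, 0, 0, 0.3]]]'

```text
clock: 9.8
position: [601.7, -92.3, 24.2]
ee_rot: [0.771, -0.637, -0.012, 0.005]
contact_force: [-0.3, -0.6, -0.7]
gripper_width: 58.2
```

Call:
send_rows --steps '[[[-1.5, 0, 0, 0, 0.3], [-1.5, 0, 0, 0, 0.3], [-1.5, 0, 0, 0, 0.3], [-0.5, 0, 0, 0, 0.3], [0, 0, 0, 0, 0.3]]]'

```text
clock: 10.22
position: [592.0, -43.2, 24.2]
ee_rot: [0.77, -0.637, -0.012, 0.005]
contact_force: [-0.4, -1.7, -0.4]
gripper_width: 58.0
```

```bash
python3 -c "
from h import *
where();need(cf(-165,-33,2),-79)"
```

```text
TCP in corner frame -197.3 -32.6 2.2 w 58.03984043575609
pos [592.  -43.2  24.2] yaw -79.22 tilt [-0.026  0.007 -1.   ] F [-0.4 -1.7 -0.4] j [ 0.19  0.56 -0.28 -0.02 -0.75  0.01]
tool shift cm [-3.23 -0.03  0.06] turn -0.004
```

Call:
send_rows --steps '[[[-1.2, 0, 0, 0, 0.3], [-1, 0, 0, 0, 0.3], [-0.3, 0, 0, 0, 0.3], [-0.2, 0, 0, 0, 0.3], [-0.2, 0, 0, 0, 0.3]]]'

```text
clock: 10.63
position: [586.3, -14.3, 24.2]
ee_rot: [0.77, -0.638, -0.012, 0.006]
contact_force: [0.4, -1.1, -0.6]
gripper_width: 57.7
```

Call:
send_rows --steps '[[[-0.3, 0, 0, 0, 0.3], [-0.3, 0, 0, 0, 0.3]]]'

```text
clock: 10.8
position: [586.2, -10.5, 24.8]
ee_rot: [0.771, -0.637, -0.011, 0.007]
contact_force: [6.6, -21.8, -1.2]
gripper_width: 57.9
```

```bash
python3 -c "
from h import *
where();need(cf(-165,-33,2),-79)"
```

```text
TCP in corner frame -164.1 -33.2 2.8 w 57.94364943411688
pos [586.2 -10.5  24.8] yaw -79.18 tilt [-0.025  0.003 -1.   ] F [  6.6 -21.8  -1.2] j [ 0.25  0.55 -0.3  -0.01 -0.74 -0.05]
tool shift cm [0.09 0.02 0.08] turn -0.003
```

Stop reached (22 N). Now pushing to the fence (+V = tool +y).

Call:
send_rows --steps '[[[0, 0.3, 0, 0, 0.3], [0, 0.3, 0, 0, 0.3]]]'

```text
clock: 10.97
position: [582.7, -12.3, 25.3]
ee_rot: [0.77, -0.638, -0.009, 0.005]
contact_force: [4.9, 1.0, -2.4]
gripper_width: 57.8
```

```bash
python3 -c "
from h import *
where();need(cf(-165,-30,2),-79)"
```

```text
TCP in corner frame -165.2 -29.5 3.3 w 57.812895195439566
pos [582.7 -12.3  25.3] yaw -79.25 tilt [-0.02   0.003 -1.   ] F [ 4.9  1.  -2.4] j [ 0.25  0.54 -0.31 -0.01 -0.73 -0.06]
tool shift cm [-0.02 -0.06  0.13] turn -0.004
```

Call:
send_rows --steps '[[[0, 0.3, 0, 0, 0.3], [-0.2, 0.3, 0.05, 0, 0.3], [-0.3, 0.1, 0.05, 0, 0.3]]]'

```text
clock: 11.22
position: [583.2, -11.1, 27.2]
ee_rot: [0.77, -0.638, -0.001, -0.0]
contact_force: [6.8, -20.3, -0.2]
gripper_width: 58.1
```

```bash
python3 -c "
from h import *
where();need(cf(-165,-30,2),-79)"
```

```text
TCP in corner frame -164.1 -30.2 5.2 w 58.09260619930095
pos [583.2 -11.1  27.2] yaw -79.25 tilt [-0.001  0.002 -1.   ] F [  6.8 -20.3  -0.2] j [ 0.26  0.54 -0.33 -0.   -0.71 -0.07]
tool shift cm [0.09 0.02 0.32] turn -0.004
```

Call:
send_rows --steps '[[[0, 0, 0, 0, 1], [0, 0, 0, 0, 1], [0, 0, 0, 0, 1], [0, 0, -2, 0, 1], [0, 0, -4, 0, 1], [0, 0, -4, 0, 1], [0, 0, -3, 0, 1], [0, 0, 0, 0, 1]]]'

```text
clock: 11.88
position: [578.1, -11.2, 158.6]
ee_rot: [0.77, -0.638, -0.007, 0.006]
contact_force: [0.5, -0.7, -0.1]
gripper_width: 85.3
```

Run:
```python
from h import *
where()
st=arm.read_state();C=cam("wrist",st);p,d=optics.get_image("wrist");need(S+105*U+[0,0,160],-79,st)
for n,q in [("stop-fence corner top",cf(0,0,12)),("fence end top",cf(-80,0,12)),("board near dove corner",cf(-240,0,14)),("far dove corner",cf(-240,-60,14)),("shoulder near",cf(-224,0,14)),("shoulder far",cf(-224,-60,14))]:
    x=proj(q,C)[0];print(n,x.round(1)); cv2.drawMarker(p,tuple(int(i) for i in x.round()),(255,0,255),0,8)
cv2.imwrite("pics/w4.png",p)
```

```text
TCP in corner frame -163.2 -25.2 136.6 w 85.28791106158823
pos [578.1 -11.2 158.6] yaw -79.25 tilt [-0.017 -0.    -1.   ] F [ 0.5 -0.7 -0.1] j [ 0.26  0.38 -0.2  -0.   -1.01 -0.07]
tool shift cm [-21.32  -0.39  -0.09] turn -0.004
stop-fence corner top [344.5 341.1]
fence end top [346.  269.2]
board near dove corner [350.1  84.2]
far dove corner [270.4  84.6]
shoulder near [349.6 106. ]
shoulder far [271.5 106.5]
```

View pics/w4.png

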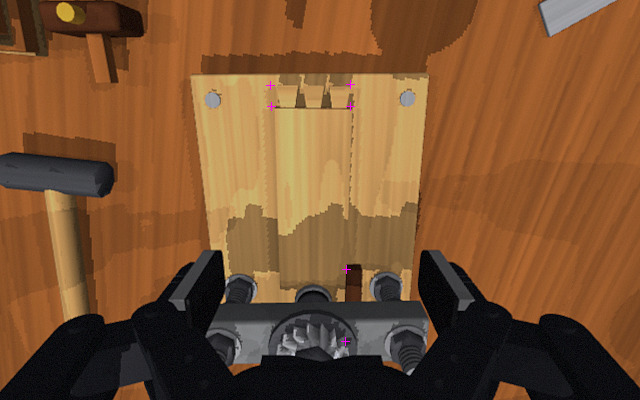

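The board is in under the bridge, shoulders at row 107, near edge at about column 351, fence at column 346. I'll measure the edges closely.

Run:
```python
from h import *
st=arm.read_state();p,d=optics.get_image("wrist");C=cam("wrist",st)
cv2.imwrite("pics/w5.png",cv2.resize(p[75:305,255:375],None,fx=2.6*2,fy=2.6,interpolation=cv2.INTER_CUBIC))
g=cv2.Sobel(cv2.GaussianBlur(p,(3,3),0).astype(np.float32),cv2.CV_32F,1,0).sum(2)
for lo,hi,s in((262,290,"far"),(340,362,"near")):
    for r in (115,130,150,170,190,220,240,260,280):
        seg=np.abs(g[r-2:r+3,lo:hi].mean(0));k=seg.argmax()+lo
        w=plane([k,r],36,C)[0]-CO;print(s,r,k,int(seg.max()),"x",(w@U).round(1),"y",(w@V).round(1))
gy=np.abs(cv2.Sobel(p.astype(np.float32),cv2.CV_32F,0,1).sum(2))[95:120,285:345].mean(1);r=95+gy.argmax();w=plane([315,r],36,C)[0]-CO;print("shoulder",r,(w@U).round(1))
```

```text
far 115 271 167 x -217.4 y -58.5
far 130 272 179 x -206.0 y -58.3
far 150 273 184 x -190.3 y -58.3
far 170 273 210 x -174.0 y -59.1
far 190 274 201 x -157.1 y -59.1
far 220 275 535 x -130.5 y -59.5
far 240 276 207 x -111.8 y -59.5
far 260 276 222 x -92.4 y -60.4
far 280 277 185 x -72.2 y -60.5
near 115 351 374 x -216.9 y 2.9
near 130 351 328 x -205.5 y 3.1
near 150 349 122 x -189.7 y 1.9
near 170 349 273 x -173.3 y 2.2
near 190 349 340 x -156.3 y 2.5
near 220 355 132 x -129.5 y 8.2
near 240 355 114 x -110.8 y 8.7
near 260 353 63 x -91.3 y 7.4
near 280 360 1029 x -70.8 y 14.2
shoulder 108 -222.3
```

View pics/w5.png

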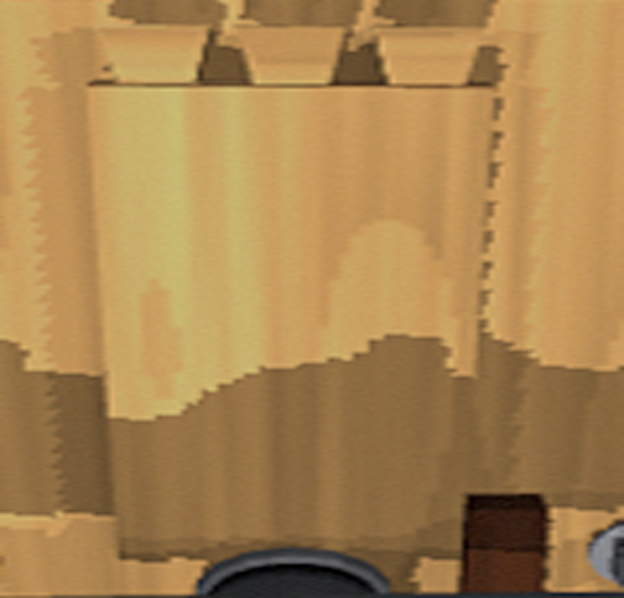

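The dovetail gaps, shoulder (row 108, x ≈ -222) and near edge show the board seated at the stop and along the fence to within about 2 mm. Moving above the knob.

Call:
send_rows --steps '[[[0, 0, -3.5, 0, 1], [-3, 0, -2.5, 0, 1], [-3.8, 0, -0.5, 0, 1], [-3.8, 0, 0, 0, 1], [-3.8, -0.4, 0, 0, 1], [-3.8, -0.4, 0, 0, 1], [-3.8, 0, 0, 0, 1], [-3, 0, 0, 0, 1], [0, 0, 0, 0, 1]]]'

```text
clock: 12.73
position: [527.5, 244.8, 204.9]
ee_rot: [0.767, -0.641, -0.021, 0.022]
contact_force: [-0.3, 0.5, 0.1]
gripper_width: 85.3
```

Run:
```python
from h import *
where()
st=arm.read_state();C=cam("wrist",st);p,d=optics.get_image("wrist")
for h in(-.06,0): print(h,proj(S+105*(U*np.cos(h)-V*np.sin(h))+[0,0,148],C).round(1))
hh=-.06;need(S+105*(U*np.cos(hh)-V*np.sin(hh))+[0,0,118],-79,st)
print("nut",proj(S+[0,0,110],C).round(1))
cv2.imwrite("pics/w6.png",p)
```

```text
TCP in corner frame 97.8 -24.4 182.9 w 85.27283759947352
-0.06 [[314. 136.]]
0 [[303.3 136.6]]
pos [527.5 244.8 204.9] yaw -79.76 tilt [-0.059 -0.006 -0.998] F [-0.3  0.5  0.1] j [ 0.7   0.36 -0.09 -0.04 -1.17 -0.5 ]
tool shift cm [ 4.83 -0.51  8.65] turn -0.013
nut [[297.6 -47.2]]
```

View pics/w6.png

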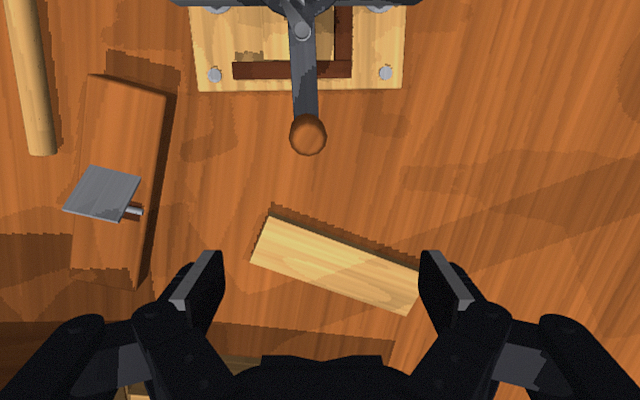

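Knob top is at (308,134), within a few pixels of prediction (handle ≈ -0.03). Moving onto it.

Call:
send_rows --steps '[[[2.8, -0.5, 0.5, -0.013, 1], [2, -0.3, 1.5, 0, 1], [0, 0, 2.5, 0, 1], [0, 0, 1.2, 0, 1], [0, 0, 0, 0, 1]]]'

```text
clock: 13.2
position: [536.7, 192.3, 138.2]
ee_rot: [0.771, -0.635, -0.024, 0.028]
contact_force: [0.2, -0.7, 0.5]
gripper_width: 85.1
```

```bash
cat >> h.py <<'E'
def knob(h,z): return S+105*(U*np.cos(h)-V*np.sin(h))+[0,0,z]
def ang():
    d=arm.read_state()["position"]-S;print("handle",(-np.arctan2(d@V,d@U)).round(3),"r",np.hypot(d@U,d@V).round(1))
E
python3 -c "
from h import *
where();need(knob(-.03,122),-79)"
```

```text
TCP in corner frame 44.5 -23.3 116.2 w 85.0742986997469
pos [536.7 192.3 138.2] yaw -78.95 tilt [-0.073 -0.013 -0.997] F [ 0.2 -0.7  0.5] j [ 0.61  0.41 -0.19 -0.04 -1.04 -0.4 ]
tool shift cm [-0.55 -0.48  1.59] turn 0.001
```

Call:
send_rows --steps '[[[-0.5, -0.4, 0.8, 0, 1], [0, 0, 0.7, 0, 1], [0, 0, 0, 0, 0], [0, 0, 0, 0, 0], [0, 0, 0, 0, 0], [0, 0, 0, 0, 0], [0, 0, 0, 0, 0], [0, 0, 0, 0, 0], [0, 0, 0, 0, 0]]]'

```text
clock: 13.95
position: [539.4, 197.1, 121.7]
ee_rot: [0.771, -0.636, -0.024, 0.028]
contact_force: [-1.2, -1.0, -3.5]
gripper_width: 22.5
```

```bash
python3 -c "
from h import *
where();ang();need(knob(-.03,122),-79)"
```

```text
TCP in corner frame 48.6 -26.9 99.7 w 22.526825543968137
handle -0.03 r 103.7
pos [539.4 197.1 121.7] yaw -79.05 tilt [-0.072 -0.013 -0.997] F [-1.2 -1.  -3.5] j [ 0.62  0.43 -0.2  -0.04 -1.   -0.4 ]
tool shift cm [-0.13  0.   -0.03] turn -0.001
```

Gripped (22.5 mm). A small helper will print the arc rows from the measured pose.

```bash
cat >> h.py <<'E'
def arc(hs,z=122):
    where();ang();st=arm.read_state();Rm=R.from_quat(st["ee_rot"]).as_matrix();p=st["position"]
    print("F tang/rad",end=" ");F=st["contact_force"];d=p-S;d[2]=0;r=d/np.linalg.norm(d);t=np.array([r[1],-r[0],0]);print((F@t).round(1),(F@r).round(1),"Fz",F[2].round(1),"yaw",yaw(st).round(1),"tilt",Rm[:,2].round(3),"j",st["joints"].round(2))
    for h in hs: 
        q=knob(h,z);print((Rm.T@(q-p)/10).round(2).tolist(),end=",");p=q
    print()
E
python3 -c "
from h import *
arc([.2,.4,.6,.8,1.0,1.1])"
```

```text
TCP in corner frame 48.6 -26.9 99.7 w 22.526825543968137
handle -0.03 r 103.7
F tang/rad -1.4 -0.7 Fz -3.5 yaw -79.1 tilt [-0.072 -0.013 -0.997] j [ 0.62  0.43 -0.2  -0.04 -1.   -0.4 ]
[0.07, -2.39, -0.2],[0.62, -2.0, -0.15],[1.0, -1.84, -0.14],[1.35, -1.6, -0.12],[1.64, -1.3, -0.1],[0.91, -0.52, -0.04],
```

Call:
send_rows --steps '[[[0.1, -2.4, -0.2, 0, 0], [0.6, -2, -0.15, 0, 0], [1, -1.8, -0.15, 0, 0], [1.4, -1.6, -0.1, 0, 0]]]'

```text
clock: 14.28
position: [617.1, 190.9, 121.6]
ee_rot: [0.77, -0.637, -0.03, 0.023]
contact_force: [-6.6, 7.6, 1.5]
gripper_width: 23.1
```

```bash
python3 -c "
from h import *
arc([.8,1.0,1.1])"
```

```text
TCP in corner frame 27.7 -102.0 99.6 w 23.120695169002644
handle 0.716 r 109.7
F tang/rad -9.5 3.3 Fz 1.5 yaw -79.2 tilt [-0.076  0.003 -0.997] j [ 0.53  0.54 -0.   -0.05 -1.09 -0.32]
[0.96, -0.33, -0.08],[1.64, -1.3, -0.13],[0.91, -0.52, -0.05],
```

Call:
send_rows --steps '[[[1, -0.6, -0.1, 0, 0], [1.6, -1.3, -0.1, 0, 0], [0.9, -0.5, -0.05, 0, 0], [0, 0, 0, 0, 0]]]'

```text
clock: 14.62
position: [646.6, 166.2, 121.9]
ee_rot: [0.769, -0.638, -0.036, 0.02]
contact_force: [-3.7, -1.3, -1.4]
gripper_width: 22.7
```

```bash
python3 -c "
from h import *
arc([.8,.5,.2,-.1,-.4,-.7,-.95,-1.1])"
```

```text
TCP in corner frame -2.2 -126.2 99.9 w 22.686466210370348
handle 1.069 r 109.8
F tang/rad -1.4 -3.7 Fz -1.4 yaw -79.4 tilt [-0.081  0.014 -0.997] j [ 0.47  0.58  0.06 -0.05 -1.12 -0.26]
[-2.02, 2.09, 0.21],[-1.88, 2.5, 0.25],[-1.06, 2.94, 0.26],[-0.14, 3.13, 0.25],[0.8, 3.03, 0.21],[1.66, 2.66, 0.16],[1.93, 1.76, 0.08],[1.35, 0.81, 0.02],
```

Call:
send_rows --steps '[[[-2, 2.1, 0.2, 0, 0], [-1.9, 2.5, 0.25, 0, 0], [-1.1, 2.9, 0.25, 0, 0], [-0.1, 3.1, 0.25, 0, 0], [0.8, 3, 0.2, 0, 0]]]'

```text
clock: 15.03
position: [539.0, 225.1, 124.2]
ee_rot: [0.772, -0.634, -0.022, -0.042]
contact_force: [-2.8, 25.2, 1.1]
gripper_width: 0.1
```

```bash
python3 -c "
from h import *
arc([-.4,-.7,-.95,-1.1])"
```

```text
TCP in corner frame 76.2 -31.8 102.2 w 0.05450484715103517
handle 0.014 r 131.3
F tang/rad 1.7 25.3 Fz 1.1 yaw -78.7 tilt [ 0.02   0.093 -0.995] j [ 0.64  0.39 -0.25 -0.08 -0.86 -0.39]
[3.44, 4.28, -0.25],[1.62, 2.68, -0.24],[1.91, 1.78, -0.23],[1.34, 0.82, -0.15],
```

The knob slipped out of the fingers: the radius drifted and the gripper is now shut. Backing off, rising and looking.

Call:
send_rows --steps '[[[-0.8, 0, 0, 0, 0], [-0.5, 0, -2, 0, 0], [0, 0, -3, 0, 1], [0, 0, -3, 0, 1], [0, 0, -2, 0, 1], [0, 0, 0, 0, 1]]]'

```text
clock: 15.53
position: [526.3, 235.6, 232.5]
ee_rot: [0.776, -0.628, -0.022, -0.044]
contact_force: [0.2, 0.3, 0.3]
gripper_width: 48.6
```

Run:
```python
from h import *
st=arm.read_state();C=cam("wrist",st);p,d=optics.get_image("wrist")
where();need(knob(.3,200),-79,st)
hsv=cv2.cvtColor(p,cv2.COLOR_BGR2HSV)
cv2.imwrite("pics/w7.png",p)
for h in(-.6,-.3,0,.3,.6,1): print(h,proj(knob(h,148),C).round(0))
print("nut",proj(S+[0,0,110],C))
```

```text
TCP in corner frame 88.9 -20.7 208.8 w 55.67231503354218
pos [526.3 235.6 232.5] yaw -77.86 tilt [ 0.021  0.097 -0.995] F [0.2 0.3 0.3] j [ 0.67  0.27 -0.13 -0.07 -1.09 -0.43]
tool shift cm [ 4.72 -3.76  2.99] turn 0.02
-0.6 [[406. 107.]]
-0.3 [[360. 127.]]
0 [[313. 133.]]
0.3 [[266. 125.]]
0.6 [[222. 103.]]
1 [[170.  52.]]
nut [[317.66796549 -40.93378931]]
```

View pics/w7.png

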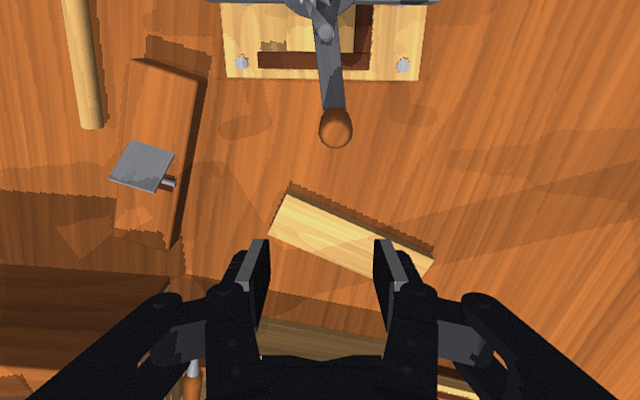

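Knob top is at (336,127), so the handle is at about -0.145. I'll regrip with the jaws tangential and turn the tool along with the handle in small steps.

```bash
python3 -c "
from h import *
st=arm.read_state();C=cam('wrist',st)
w=plane([336,127],148,C)[0];d=w-S;print(w.round(1),'h',-np.arctan2(d@V,d@U),'r',np.hypot(d@U,d@V))
need(knob(-.145,165),-70.7,st);need(knob(-.145,122),-70.7,st)"
```

```text
[527.3 191.4 148. ] h -0.15897754106921538 r 101.60908181130608
pos [525.6 235.5 230.8] yaw -77.9 tilt [ 0.019  0.096 -0.995] F [-1.1 -0.   0.5] j [ 0.67  0.28 -0.13 -0.07 -1.09 -0.43]
tool shift cm [4.57 0.9  6.16] turn -0.126
pos [525.6 235.5 230.8] yaw -77.9 tilt [ 0.019  0.096 -0.995] F [-1.1 -0.   0.5] j [ 0.67  0.28 -0.13 -0.07 -1.09 -0.43]
tool shift cm [ 4.96  1.07 10.44] turn -0.126
```

Call:
send_rows --steps '[[[2.5, 0.5, 2, -0.06, 1], [2, 0.4, 2, -0.06, 1], [0, 0, 2, 0, 1], [0, 0, 0, 0, 1], [0, 0, 0, 0, 1]]]'

```text
clock: 16.0
position: [527.3, 194.5, 163.5]
ee_rot: [0.815, -0.578, -0.021, -0.044]
contact_force: [0.2, 0.0, 0.5]
gripper_width: 85.8
```

```bash
python3 -c "
from h import *
need(knob(-.145,122),-70.7)"
```

```text
pos [527.3 194.5 163.5] yaw -70.57 tilt [ 0.018  0.096 -0.995] F [0.2 0.  0.5] j [ 0.6   0.32 -0.25 -0.09 -0.94 -0.22]
tool shift cm [0.31 0.16 4.14] turn 0.002
```

Call:
send_rows --steps '[[[0.3, 0.15, 2.2, 0, 1], [0, 0, 1.8, 0, 1], [0, 0, 0.1, 0, 0], [0, 0, 0, 0, 0], [0, 0, 0, 0, 0], [0, 0, 0, 0, 0], [0, 0, 0, 0, 0], [0, 0, 0, 0, 0], [0, 0, 0, 0, 0]]]'

```text
clock: 16.75
position: [530.0, 197.8, 127.2]
ee_rot: [0.816, -0.576, -0.019, -0.047]
contact_force: [0.5, 0.1, -4.5]
gripper_width: 22.2
```

```bash
cat >> h.py <<'E'
def rows(dh,n,z=121,off=0):
    "rows turning the tool with the handle; first row also corrects to r=105"
    st=arm.read_state();p=st["position"];F=st["contact_force"];d=p-S;d[2]=0
    h=-np.arctan2(d@V,d@U);r=np.linalg.norm(d);e=d/r;t=np.array([e[1],-e[0],0])
    print("t",round(st["clock"],2),"h",h.round(3),"r",r.round(1),"z",p[2].round(1),"w",st["gripper_width"].round(1),"F tan/rad/z",(F@t).round(1),(F@e).round(1),F[2].round(1))
    Rm=R.from_quat(st["ee_rot"]);print("yaw err (turn)",round(-np.radians((101-np.degrees(h)+180-yaw(st)+180)%360-180),3),"tilt",Rm.as_matrix()[:,2].round(3))
    for i in range(n):
        q=knob(h+dh,z);print((Rm.as_matrix().T@(q-p)/10).round(2).tolist()+[dh]);Rm=Rm*R.from_rotvec([0,0,dh]);p=q;h+=dh
E
python3 -c "
from h import *
rows(-.12,5)"
```

```text
Traceback (most recent call last):
  File "h.py", line 44, in rows
    print("t",round(st["clock"],2),"h",h.round(3),"r",r.round(1),"z",p[2].round(1),"w",st["gripper_width"].round(1),"F tan/rad/z",(F@t).round(1),(F@e).round(1),F[2].round(1))
                                                                                       ^^^^^^^^^^^^^^^^^^^^^^^^^
AttributeError: 'float' object has no attribute 'round'
```

```bash
sed -i 's/st\["gripper_width"\].round(1)/round(st["gripper_width"],1)/' h.py; python3 -c "
from h import *
rows(-.12,6,z=125)"
```

```text
t 16.75 h -0.115 r 106.8 z 127.2 w 22.2 F tan/rad/z 0.5 -0.1 -4.5
yaw err (turn) 0.036 tilt [ 0.023  0.098 -0.995]
[0.23, 1.27, 0.14, -0.12]
[0.03, 1.26, -0.08, -0.12]
[0.03, 1.26, -0.09, -0.12]
[0.03, 1.25, -0.1, -0.12]
[0.03, 1.25, -0.11, -0.12]
[0.03, 1.25, -0.12, -0.12]
```

Call:
send_rows --steps '[[[0.15, 1.3, 0, -0.12, 0], [0.03, 1.3, -0.1, -0.12, 0], [0.03, 1.3, -0.1, -0.12, 0], [0.03, 1.3, -0.1, -0.12, 0], [0.03, 1.3, -0.1, -0.12, 0]]]'

```text
clock: 17.17
position: [477.2, 157.5, 127.3]
ee_rot: [0.954, -0.298, -0.004, -0.046]
contact_force: [8.3, -2.5, -5.3]
gripper_width: 22.3
```

```bash
python3 -c "
from h import *
rows(-.12,5,z=125)"
```

```text
t 17.17 h -0.753 r 105.0 z 127.3 w 22.3 F tan/rad/z 2.9 -8.2 -5.3
yaw err (turn) 0.022 tilt [ 0.02   0.09  -0.996]
[0.05, 1.27, 0.12, -0.12]
[0.05, 1.25, -0.11, -0.12]
[0.05, 1.25, -0.12, -0.12]
[0.05, 1.25, -0.12, -0.12]
[0.05, 1.25, -0.12, -0.12]
```

Call:
send_rows --steps '[[[0.05, 1.25, -0.1, -0.12, 0], [0.05, 1.25, -0.1, -0.12, 0], [0.05, 1.1, -0.1, -0.1, 0], [0, 0, 0, 0, 0]]]'

```text
clock: 17.5
position: [461.6, 120.0, 127.1]
ee_rot: [0.991, -0.123, 0.006, -0.043]
contact_force: [2.5, -1.2, -3.2]
gripper_width: 21.8
```

```bash
python3 -c "
from h import *
rows(.12,5,z=125)"
```

```text
t 17.5 h -1.144 r 103.5 z 127.1 w 21.8 F tan/rad/z -0.5 -2.7 -3.2
yaw err (turn) -0.012 tilt [ 0.022  0.083 -0.996]
[-0.09, -1.23, 0.32, 0.12]
[0.06, -1.25, 0.11, 0.12]
[0.06, -1.25, 0.1, 0.12]
[0.06, -1.25, 0.1, 0.12]
[0.06, -1.25, 0.09, 0.12]
```

Now the clockwise stroke.

Call:
send_rows --steps '[[[-0.05, -1.25, 0.15, 0.12, 0], [0.06, -1.25, 0.1, 0.12, 0], [0.06, -1.25, 0.1, 0.12, 0], [0.06, -1.25, 0.1, 0.12, 0], [0.06, -1.25, 0.1, 0.12, 0], [0.06, -1.25, 0.1, 0.12, 0]]]'

```text
clock: 18.0
position: [501.4, 182.6, 127.0]
ee_rot: [0.879, -0.476, -0.01, -0.041]
contact_force: [1.3, -1.8, -3.5]
gripper_width: 22.0
```

```bash
python3 -c "
from h import *
rows(.12,6,z=125)"
```

```text
t 18.0 h -0.42 r 105.9 z 127.0 w 22.0 F tan/rad/z 0.1 -2.2 -3.5
yaw err (turn) -0.031 tilt [ 0.021  0.083 -0.996]
[0.14, -1.25, 0.27, 0.12]
[0.04, -1.26, 0.07, 0.12]
[0.04, -1.26, 0.06, 0.12]
[0.04, -1.26, 0.05, 0.12]
[0.04, -1.26, 0.03, 0.12]
[0.04, -1.26, 0.02, 0.12]
```

Call:
send_rows --steps '[[[0.1, -1.25, 0.1, 0.13, 0], [0.04, -1.25, 0.1, 0.12, 0], [0.04, -1.25, 0.05, 0.12, 0], [0.04, -1.25, 0.05, 0.12, 0], [0.04, -1.25, 0.05, 0.12, 0], [0.04, -1.25, 0, 0.12, 0]]]'

```text
clock: 18.5
position: [568.4, 204.0, 128.0]
ee_rot: [-0.643, 0.765, 0.029, 0.03]
contact_force: [-3.7, 2.4, 3.8]
gripper_width: 21.9
```

```bash
python3 -c "
from h import *
rows(.12,6,z=125)"
```

```text
t 18.5 h 0.249 r 108.2 z 128.0 w 21.9 F tan/rad/z -3.8 2.2 3.8
yaw err (turn) -0.116 tilt [ 0.008  0.083 -0.997]
[0.28, -1.3, 0.27, 0.12]
[-0.07, -1.26, -0.02, 0.12]
[-0.07, -1.26, -0.03, 0.12]
[-0.07, -1.26, -0.04, 0.12]
[-0.07, -1.26, -0.05, 0.12]
[-0.07, -1.26, -0.06, 0.12]
```

Call:
send_rows --steps '[[[0.2, -1.3, 0.1, 0.07, 0], [-0.05, -1.35, 0, 0.1, 0], [-0.03, -1.35, 0, 0.1, 0], [0, -1.35, 0, 0.1, 0], [0, -1.35, 0, 0.12, 0]]]'

```text
clock: 18.92
position: [626.0, 184.5, 127.7]
ee_rot: [-0.426, 0.904, 0.04, 0.017]
contact_force: [-6.7, -0.9, 3.5]
gripper_width: 21.7
```

```bash
python3 -c "
from h import *
rows(.12,4,z=125)"
```

```text
t 18.92 h 0.816 r 109.1 z 127.7 w 21.7 F tan/rad/z -4.9 -4.6 3.5
yaw err (turn) -0.067 tilt [-0.004  0.087 -0.996]
[0.42, -1.3, 0.17, 0.12]
[-0.01, -1.26, -0.08, 0.12]
[-0.01, -1.26, -0.09, 0.12]
[-0.01, -1.26, -0.1, 0.12]
```

Call:
send_rows --steps '[[[0.2, -1.3, 0, 0.08, 0], [0.02, -1.3, 0, 0.1, 0], [0.02, -0.6, 0, 0.05, 0], [0, 0, 0, 0, 0]]]'

```text
clock: 19.25
position: [647.9, 163.2, 127.6]
ee_rot: [-0.311, 0.949, 0.044, 0.012]
contact_force: [-2.9, 2.0, -2.2]
gripper_width: 21.7
```

```bash
python3 -c "
from h import *
rows(-.12,7,z=125)"
```

```text
t 19.25 h 1.097 r 108.9 z 127.6 w 21.7 F tan/rad/z -3.4 -1.1 -2.2
yaw err (turn) -0.034 tilt [-0.005  0.091 -0.996]
[0.52, 1.22, 0.32, -0.12]
[0.12, 1.25, 0.08, -0.12]
[0.12, 1.25, 0.07, -0.12]
[0.12, 1.25, 0.06, -0.12]
[0.12, 1.25, 0.05, -0.12]
[0.12, 1.25, 0.03, -0.12]
[0.12, 1.25, 0.02, -0.12]
```

Call:
send_rows --steps '[[[0.2, 1.25, 0.1, -0.12, 0], [0.1, 1.25, 0.1, -0.12, 0], [0.1, 1.25, 0.05, -0.12, 0], [0.1, 1.25, 0.05, -0.12, 0], [0.1, 1.25, 0, -0.12, 0], [0.1, 1.25, 0, -0.12, 0]]]'

```text
clock: 19.75
position: [580.3, 204.2, 127.6]
ee_rot: [-0.635, 0.771, 0.039, 0.026]
contact_force: [-0.3, -2.2, -0.5]
gripper_width: 22.3
```

```bash
python3 -c "
from h import *
rows(-.12,6,z=125)"
```

```text
t 19.75 h 0.357 r 109.7 z 127.6 w 22.3 F tan/rad/z 0.0 -2.2 -0.5
yaw err (turn) -0.028 tilt [-0.009  0.094 -0.996]
[0.6, 1.24, 0.23, -0.12]
[0.11, 1.25, 0.01, -0.12]
[0.11, 1.25, -0.0, -0.12]
[0.11, 1.25, -0.02, -0.12]
[0.11, 1.25, -0.03, -0.12]
[0.11, 1.25, -0.05, -0.12]
```

Call:
send_rows --steps '[[[0.3, 1.25, 0.1, -0.12, 0], [0.15, 1.25, 0, -0.12, 0], [0.15, 1.25, 0, -0.12, 0], [0.1, 1.25, 0, -0.12, 0], [0.1, 1.25, 0, -0.12, 0], [0.1, 1.25, 0, -0.12, 0]]]'

```text
clock: 20.25
position: [503.9, 187.4, 127.5]
ee_rot: [0.874, -0.484, -0.026, -0.037]
contact_force: [3.9, -2.5, 0.8]
gripper_width: 21.8
```

```bash
python3 -c "
from h import *
rows(-.12,6,z=125)"
```

```text
t 20.25 h -0.376 r 108.5 z 127.5 w 21.8 F tan/rad/z 1.9 -4.2 0.8
yaw err (turn) -0.006 tilt [-0.009  0.089 -0.996]
[0.45, 1.26, 0.16, -0.12]
[0.08, 1.25, -0.07, -0.12]
[0.08, 1.25, -0.08, -0.12]
[0.08, 1.25, -0.09, -0.12]
[0.08, 1.25, -0.1, -0.12]
[0.08, 1.25, -0.1, -0.12]
```

Call:
send_rows --steps '[[[0.2, 1.25, 0, -0.12, 0], [0.1, 1.25, -0.05, -0.12, 0], [0.1, 1.25, -0.05, -0.12, 0], [0.1, 1.25, -0.05, -0.12, 0], [0.1, 1.25, -0.1, -0.12, 0], [0.1, 1.25, -0.1, -0.12, 0], [0, 0, 0, 0, 0]]]'

```text
clock: 20.83
position: [459.3, 120.5, 126.8]
ee_rot: [0.991, -0.127, -0.009, -0.038]
contact_force: [1.7, 2.0, -3.1]
gripper_width: 21.9
```

```bash
python3 -c "
from h import *
rows(.12,6,z=125)"
```

```text
t 20.83 h -1.145 r 105.8 z 126.8 w 21.9 F tan/rad/z 2.4 -1.2 -3.1
yaw err (turn) -0.021 tilt [-0.009  0.077 -0.997]
[0.13, -1.24, 0.27, 0.12]
[0.05, -1.26, 0.08, 0.12]
[0.05, -1.26, 0.08, 0.12]
[0.05, -1.26, 0.07, 0.12]
[0.05, -1.26, 0.06, 0.12]
[0.05, -1.26, 0.05, 0.12]
```

Second full clockwise stroke, with tighter inward bias.

Call:
send_rows --steps '[[[0.1, -1.25, 0.1, 0.12, 0], [0.06, -1.25, 0.1, 0.12, 0], [0.06, -1.25, 0.1, 0.12, 0], [0.06, -1.25, 0.1, 0.12, 0], [0.06, -1.3, 0.05, 0.12, 0], [0.06, -1.3, 0.05, 0.12, 0]]]'

```text
clock: 21.33
position: [495.8, 180.8, 127.2]
ee_rot: [0.876, -0.48, -0.027, -0.027]
contact_force: [-3.5, -2.3, -0.1]
gripper_width: 21.8
```

```bash
python3 -c "
from h import *
rows(.12,6,z=125)"
```

```text
t 21.33 h -0.472 r 107.8 z 127.2 w 21.8 F tan/rad/z -4.2 0.3 -0.1
yaw err (turn) -0.095 tilt [-0.021  0.073 -0.997]
[0.25, -1.28, 0.23, 0.12]
[-0.04, -1.26, 0.02, 0.12]
[-0.04, -1.26, 0.01, 0.12]
[-0.04, -1.26, -0.0, 0.12]
[-0.05, -1.26, -0.02, 0.12]
[-0.05, -1.26, -0.03, 0.12]
```

Call:
send_rows --steps '[[[0.2, -1.4, 0.1, 0.07, 0], [0, -1.4, 0, 0.11, 0], [0, -1.4, 0, 0.11, 0], [0, -1.4, 0, 0.11, 0], [0, -1.4, 0, 0.11, 0]]]'

```text
clock: 21.75
position: [551.0, 204.6, 126.5]
ee_rot: [0.718, -0.695, -0.039, -0.009]
contact_force: [-7.8, -3.4, 3.7]
gripper_width: 21.9
```

```bash
python3 -c "
from h import *
rows(.12,4,z=125)"
```

```text
t 21.75 h 0.089 r 109.2 z 126.5 w 21.9 F tan/rad/z -8.1 -2.6 3.7
yaw err (turn) -0.071 tilt [-0.045  0.067 -0.997]
[0.41, -1.29, 0.07, 0.12]
[-0.01, -1.26, -0.06, 0.12]
[-0.01, -1.26, -0.07, 0.12]
[-0.01, -1.26, -0.08, 0.12]
```

Call:
send_rows --steps '[[[0.3, -1.5, 0, 0.08, 0], [0.05, -1.5, 0, 0.11, 0], [0.03, -1.5, -0.05, 0.11, 0], [0.03, -1.5, -0.05, 0.11, 0]]]'

```text
clock: 22.08
position: [604.1, 197.8, 125.9]
ee_rot: [-0.554, 0.831, 0.045, -0.004]
contact_force: [-10.1, -2.4, 5.4]
gripper_width: 21.9
```

```bash
python3 -c "
from h import *
rows(.12,4,z=125)"
```

```text
t 22.08 h 0.582 r 110.1 z 125.9 w 21.9 F tan/rad/z -8.4 -6.1 5.4
yaw err (turn) -0.006 tilt [-0.057  0.07  -0.996]
[0.58, -1.26, -0.03, 0.12]
[0.07, -1.25, -0.11, 0.12]
[0.07, -1.25, -0.11, 0.12]
[0.07, -1.25, -0.11, 0.12]
```

Call:
send_rows --steps '[[[0.3, -1.5, 0, 0.12, 0], [0.1, -1.5, -0.1, 0.12, 0], [0.1, -1.5, -0.1, 0.12, 0], [0.1, -1.2, -0.1, 0.1, 0]]]'

```text
clock: 22.42
position: [645.8, 167.4, 125.9]
ee_rot: [-0.343, 0.938, 0.046, -0.017]
contact_force: [-4.2, 0.8, -1.3]
gripper_width: 22.1
```

Run:
```python
from h import *
rows(-.12,6,z=125)
st=arm.read_state();p,d=optics.get_image("scene");C=cam("scene");c=proj(S+[0,0,60],C)[0].astype(int);print(c)
cv2.imwrite("pics/s8.png",cv2.resize(p[c[1]-60:c[1]+60,c[0]-80:c[0]+80],None,fx=5,fy=5,interpolation=cv2.INTER_CUBIC))
```

```text
t 22.42 h 1.056 r 109.9 z 125.9 w 22.1 F tan/rad/z -3.3 -2.7 -1.3
yaw err (turn) -0.006 tilt [-0.063  0.074 -0.995]
[0.58, 1.24, 0.21, -0.12]
[0.08, 1.25, 0.12, -0.12]
[0.08, 1.25, 0.12, -0.12]
[0.09, 1.25, 0.11, -0.12]
[0.09, 1.25, 0.11, -0.12]
[0.09, 1.25, 0.1, -0.12]
[352 222]
```

By stroke count the nut has turned at least 4.37 rad. A short extra stroke will test it by feel: either firm resistance or the hard stop.

Call:
send_rows --steps '[[[0.2, 1.25, 0.1, -0.12, 0], [0.1, 1.25, 0.1, -0.12, 0], [0.1, 1.25, 0.1, -0.12, 0], [0.1, 1.25, 0.1, -0.12, 0], [0.1, 1.25, 0.1, -0.12, 0], [0, 0, 0, 0, 0]]]'

```text
clock: 22.97
position: [587.5, 204.0, 126.1]
ee_rot: [-0.615, 0.787, 0.052, -0.002]
contact_force: [-1.0, -2.8, -2.8]
gripper_width: 21.8
```

```bash
python3 -c "
from h import *
rows(.12,3,z=125)"
```

```text
t 22.97 h 0.421 r 111.0 z 126.1 w 21.8 F tan/rad/z -0.3 -3.0 -2.8
yaw err (turn) -0.018 tilt [-0.066  0.08  -0.995]
[0.66, -1.27, -0.04, 0.12]
[0.05, -1.25, -0.12, 0.12]
[0.05, -1.25, -0.12, 0.12]
```

Call:
send_rows --steps '[[[0.05, -1.25, -0.1, 0.12, 0], [0.05, -1.25, -0.1, 0.12, 0], [0.05, -1.25, -0.1, 0.12, 0]]]'

```text
clock: 23.22
position: [620.9, 189.9, 125.9]
ee_rot: [-0.465, 0.884, 0.049, -0.01]
contact_force: [-7.8, 2.3, 1.8]
gripper_width: 22.0
```

```bash
python3 -c "
from h import *
rows(.12,3,z=125)"
```

```text
t 23.22 h 0.751 r 110.7 z 125.9 w 22.0 F tan/rad/z -7.8 -2.2 1.8
yaw err (turn) -0.045 tilt [-0.063  0.076 -0.995]
[0.59, -1.29, -0.05, 0.12]
[0.02, -1.25, -0.12, 0.12]
[0.02, -1.25, -0.12, 0.12]
```

Call:
send_rows --steps '[[[0.05, -1, -0.1, 0.08, 0]]]'

```text
clock: 23.3
position: [627.6, 185.3, 125.8]
ee_rot: [-0.429, 0.902, 0.049, -0.013]
contact_force: [-12.8, 8.4, 2.7]
gripper_width: 21.9
```

```bash
python3 -c "
from h import *
rows(.12,3,z=125)"
```

```text
t 23.3 h 0.824 r 110.7 z 125.8 w 21.9 F tan/rad/z -15.3 -0.8 2.7
yaw err (turn) -0.052 tilt [-0.066  0.078 -0.995]
[0.58, -1.29, -0.06, 0.12]
[0.01, -1.25, -0.13, 0.12]
[0.01, -1.25, -0.13, 0.12]
```

View pics/s8.png

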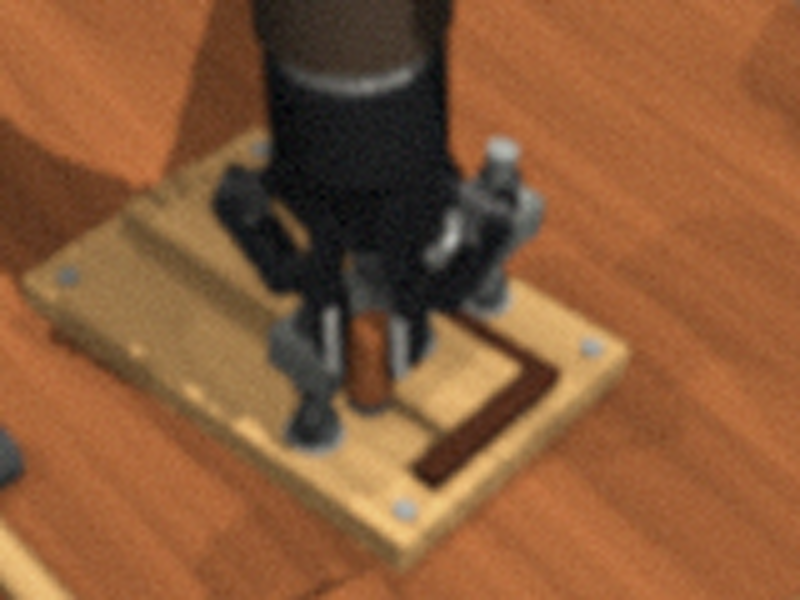

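The scene crop shows the board's end against the stop and its edge along the fence at crop (440,400)–(540,370). Tangential force has risen to 15 N. One or two more gentle rows should confirm.

Call:
send_rows --steps '[[[0.05, -1.2, -0.1, 0.03, 0]]]'

```text
clock: 23.38
position: [637.5, 178.1, 126.1]
ee_rot: [-0.417, 0.908, 0.049, -0.013]
contact_force: [-1.0, -2.0, 0.2]
gripper_width: 21.7
```

```bash
python3 -c "
from h import *
rows(.12,1,z=125)"
```

```text
t 23.38 h 0.934 r 111.4 z 126.1 w 21.7 F tan/rad/z 0.6 -2.1 0.2
yaw err (turn) 0.03 tilt [-0.064  0.078 -0.995]
[0.76, -1.24, -0.02, 0.12]
```

Call:
send_rows --steps '[[[0.05, -1.2, -0.1, 0.03, 0]]]'

```text
clock: 23.47
position: [646.3, 169.9, 126.0]
ee_rot: [-0.403, 0.914, 0.048, -0.014]
contact_force: [-3.1, 0.7, -0.2]
gripper_width: 22.4
```

```bash
python3 -c "
from h import *
rows(.12,1,z=125)"
```

```text
t 23.47 h 1.042 r 112.0 z 126.0 w 22.4 F tan/rad/z -2.5 -1.9 -0.2
yaw err (turn) 0.109 tilt [-0.064  0.077 -0.995]
[0.91, -1.17, -0.03, 0.12]
```

Force dropped again, so feel alone is ambiguous. The screw top's drop in depth since the start gives a direct measure of nut turn, so I'll check whether the cameras see it.

Run:
```python
from h import *
for n in("top","scene"):
    C=cam(n);d0=np.load(f"pics/{n}0.npy");p,d1=optics.get_image(n)
    K,Rw,o=C
    for z in (110,):
        c=proj(S+[0,0,z],C)[0].round().astype(int);print(n,c)
        def zmap(d):
            ys,xs=np.mgrid[c[1]-9:c[1]+7,c[0]-6:c[0]+7];D=d[c[1]-9:c[1]+7,c[0]-6:c[0]+7]
            P=np.linalg.inv(K)@np.stack([xs*D,ys*D,D]).reshape(3,-1);return ((Rw@P).T+o)[:,2].reshape(D.shape).round(0).astype(int)
        print(zmap(d0));print(zmap(d1))
```

```text
top [278 194]
[[102 101 109 105  99 105 117 106 101 105 104 101 105]
 [105 102 100 112 116 101 110 113 101 101 102 103 101]
 [116 113 121 113 111 115 113 115 114 113 106 108 106]
 [105 113 110 116 112 115 114 119 117 114 115 105 114]
 [117 114 113 124 125 120 125 122 123 117 110 117 114]
 [114 115 122 126 152 149 122 122 124 113 112 113 115]
 [114 122 124 147 148 154 148 121 124 122 117 118 112]
 [114 123 147 147 147 147 148 143 121 129 114 112 112]
 [124 125 149 153 152 148 149 144 120 120 120 114 117]
 [124 124 146 152 149 150 149 143 124 128 126 114 114]
 [114 124 124 146 150 144 142 129 120 127 117 116 113]
 [115 127 124 128 123 130 123 124 123 127 112 114 112]
 [115 114 125 126 125 120 123 127 124 114 112 114 113]
 [115 110 124 127 123 122 123 125 120 111 118 119 114]
 [115 116 116 119 111 113 114 113 114 109 114 112 104]
 [102 111 113 114 113 113 114 115 114 117 110 103 103]]
[[112 115 114 115 104 105 100 114 104 103 107 109 104]
 [103 108 112 114 115 115 103 110 103 100 100 104 102]
 [103 116 114 113 114 114 112 118 117 107 115 107 103]
 [106 111 115 115 116 117 114 117 115 11
[... 1753 characters left out ...]
33 233 232 231 232 234 232 233 233 233]
 [233 235 235 233 230 228 228 230 230 229 229 232 231]
 [231 233 233 232 229 227 228 228 227 228 228 228 225]
 [229 231 230 229 229 223 223 222 225 225 227 223 121]
 [228 227 229 228 228 221 221 222 222 222 221 124 124]
 [225 225 224 224 225 219 217 218 219 219 122 125 120]
 [222 222 221 222 222 213 213 216 216 122 122 120 118]
 [218 217 217 218 218 214 211 211 123 119 120 117 114]
 [215 214 215 214 216 213 208 190 119 118 115 114 113]
 [210 210 209 212 210 211 198 191 115 115 112 112 115]
 [210 207 208 210 210 208 755 190 114 114 113 113 186]
 [205 203 205 207 204 208 198 184 113 111 113 113 187]
 [203 204 203 205 203 205 196 182 110 112 113 182 184]]
```

The screw top dropped from about 148.3 to 141 mm, i.e. about 3.8 rad plus the unknown start, which is borderline. One more stroke, re-centring the grip first.

Call:
send_rows --steps '[[[0.4, 0.6, 0, 0, 0], [0.4, 1.2, 0.1, -0.06, 0], [0.15, 1.25, 0.1, -0.12, 0], [0.15, 1.25, 0.1, -0.12, 0], [0.12, 1.25, 0.05, -0.12, 0], [0.12, 1.25, 0.05, -0.12, 0], [0.12, 1.25, 0.05, -0.12, 0]]]'

```text
clock: 24.15
position: [585.6, 206.7, 125.6]
ee_rot: [-0.688, 0.724, 0.042, 0.03]
contact_force: [1.1, 4.2, -1.3]
gripper_width: 22.0
```

```bash
python3 -c "
from h import *
rows(-.12,2,z=125)"
```

```text
t 24.15 h 0.4 r 113.2 z 125.6 w 22.0 F tan/rad/z 0.2 4.3 -1.3
yaw err (turn) 0.157 tilt [-0.014  0.102 -0.995]
[0.69, 1.38, 0.02, -0.12]
[-0.12, 1.25, 0.02, -0.12]
```

Regripping at the right radius.

Call:
send_rows --steps '[[[0, 0, 0, 0, 0.7], [0, 0, 0, 0, 0.7], [0.7, 0.05, 0, 0.12, 0.7], [0, 0, 0, 0.03, 0.7], [0, 0, 0, 0, 0], [0, 0, 0, 0, 0], [0, 0, 0, 0, 0], [0, 0, 0, 0, 0], [0, 0, 0, 0, 0]]]'

```text
clock: 24.9
position: [583.6, 201.5, 127.5]
ee_rot: [-0.628, 0.776, 0.045, 0.029]
contact_force: [-1.3, -0.1, 0.3]
gripper_width: 21.6
```

```bash
python3 -c "
from h import *
rows(-.12,8,z=125)"
```

```text
t 24.9 h 0.392 r 107.7 z 127.5 w 21.6 F tan/rad/z -1.3 -0.3 0.3
yaw err (turn) -0.012 tilt [-0.012  0.106 -0.994]
[0.38, 1.24, 0.25, -0.12]
[0.09, 1.26, 0.02, -0.12]
[0.09, 1.26, 0.0, -0.12]
[0.09, 1.26, -0.01, -0.12]
[0.09, 1.26, -0.03, -0.12]
[0.09, 1.26, -0.05, -0.12]
[0.09, 1.25, -0.06, -0.12]
[0.09, 1.25, -0.07, -0.12]
```

Call:
send_rows --steps '[[[0.2, 1.25, 0.1, -0.12, 0], [0.12, 1.25, 0, -0.12, 0], [0.12, 1.25, 0, -0.12, 0], [0.12, 1.25, 0, -0.12, 0], [0.12, 1.25, -0.05, -0.12, 0], [0.12, 1.25, -0.05, -0.12, 0], [0.1, 1.25, -0.05, -0.12, 0], [0.1, 1.25, -0.05, -0.12, 0], [0, 0, 0, 0, 0]]]'

```text
clock: 25.65
position: [486.9, 170.0, 127.6]
ee_rot: [0.924, -0.38, -0.028, -0.043]
contact_force: [3.6, 1.2, -2.9]
gripper_width: 21.8
```

```bash
python3 -c "
from h import *
rows(.12,6,z=125)"
```

```text
t 25.65 h -0.602 r 105.6 z 127.6 w 21.8 F tan/rad/z 3.3 -1.7 -2.9
yaw err (turn) -0.001 tilt [-0.02   0.1   -0.995]
[0.16, -1.24, 0.32, 0.12]
[0.07, -1.26, 0.05, 0.12]
[0.07, -1.26, 0.04, 0.12]
[0.07, -1.26, 0.02, 0.12]
[0.07, -1.26, 0.01, 0.12]
[0.07, -1.26, -0.01, 0.12]
```

Forward (tightening), reading force twice.

Call:
send_rows --steps '[[[0.12, -1.25, 0.1, 0.12, 0], [0.09, -1.3, 0.05, 0.12, 0], [0.09, -1.3, 0, 0.12, 0], [0.09, -1.3, 0, 0.12, 0], [0.09, -1.4, 0, 0.11, 0]]]'

```text
clock: 26.07
position: [533.1, 197.3, 126.9]
ee_rot: [0.764, -0.643, -0.048, -0.02]
contact_force: [-10.4, 5.2, 5.8]
gripper_width: 22.0
```

```bash
python3 -c "
from h import *
rows(.12,1,z=125)"
```

```text
t 26.07 h -0.088 r 105.5 z 126.9 w 22.0 F tan/rad/z -8.6 7.9 5.8
yaw err (turn) -0.108 tilt [-0.048  0.093 -0.995]
[0.01, -1.27, 0.15, 0.12]
```

Call:
send_rows --steps '[[[0.15, -1.4, 0, 0.1, 0], [0.1, -1.4, 0, 0.1, 0]]]'

```text
clock: 26.23
position: [555.1, 201.5, 126.3]
ee_rot: [-0.691, 0.721, 0.056, 0.01]
contact_force: [-7.8, -1.0, 8.4]
gripper_width: 22.1
```

```bash
python3 -c "
from h import *
rows(.12,2,z=125)"
```

```text
t 26.23 h 0.124 r 105.8 z 126.3 w 22.1 F tan/rad/z -7.8 -0.5 8.4
yaw err (turn) -0.113 tilt [-0.063  0.095 -0.993]
[0.02, -1.27, 0.04, 0.12]
[-0.07, -1.25, -0.09, 0.12]
```

Call:
send_rows --steps '[[[0.05, -1.5, 0, 0.05, 0], [0.05, -1.5, 0, 0.08, 0], [0.05, -1.5, -0.05, 0.08, 0]]]'

```text
clock: 26.48
position: [595.2, 198.6, 125.8]
ee_rot: [-0.605, 0.794, 0.061, -0.001]
contact_force: [-8.4, -5.6, 4.2]
gripper_width: 21.8
```

```bash
cat >> h.py <<'E'
def screw(ds):
    C=cam("top");K,Rw,o=C;out=[]
    for d in ds:
        ys,xs=np.mgrid[188:199,274:282];D=d[188:199,274:282]
        Z=((Rw@(np.linalg.inv(K)@np.stack([xs*D,ys*D,D]).reshape(3,-1))).T+o)[:,2];Z=Z[(Z>133)&(Z<160)];out.append(Z.mean());n=len(Z)
    print("screw top",np.mean(out).round(2),"n",n)
E
python3 -c "
from h import *
rows(.12,2,z=125)
screw([np.load('pics/top0.npy')]);screw([optics.get_image('top')[1] for _ in range(8)])"
```

```text
t 26.48 h 0.502 r 107.8 z 125.8 w 21.8 F tan/rad/z -6.3 -7.9 4.2
yaw err (turn) 0.038 tilt [-0.075  0.096 -0.992]
[0.41, -1.24, -0.08, 0.12]
[0.12, -1.25, -0.14, 0.12]
screw top 147.99 n 28
screw top 140.44 n 26
```

Call:
send_rows --steps '[[[0.2, -1.5, 0, 0.12, 0], [0.12, -1.5, -0.1, 0.12, 0]]]'

```text
clock: 27.05
position: [624.2, 185.2, 126.0]
ee_rot: [-0.505, 0.861, 0.059, -0.006]
contact_force: [-19.3, 4.1, 8.4]
gripper_width: 21.7
```

```bash
python3 -c "
from h import *
rows(.12,1,z=125);screw([optics.get_image('top')[1] for _ in range(10)]);rows(.12,1,z=125)"
```

```text
t 27.05 h 0.799 r 108.7 z 126.0 w 21.7 F tan/rad/z -18.2 -7.6 8.4
yaw err (turn) 0.095 tilt [-0.069  0.096 -0.993]
[0.56, -1.21, -0.06, 0.12]
screw top 140.73 n 27
t 27.55 h 0.789 r 108.6 z 126.0 w 21.9 F tan/rad/z -12.5 -6.9 7.7
yaw err (turn) 0.092 tilt [-0.07   0.095 -0.993]
[0.55, -1.21, -0.06, 0.12]
```

Call:
send_rows --steps '[[[0.15, -1.5, -0.1, 0.12, 0], [0.12, -1.5, -0.1, 0.12, 0]]]'

```text
clock: 27.72
position: [642.2, 171.2, 126.0]
ee_rot: [-0.401, 0.914, 0.059, -0.016]
contact_force: [0.9, -8.3, 0.2]
gripper_width: 21.7
```

```bash
python3 -c "
from h import *
rows(.12,1,z=125);screw([optics.get_image('top')[1] for _ in range(10)]);rows(-.12,1,z=125)"
```

```text
t 27.72 h 1.007 r 109.8 z 126.0 w 21.7 F tan/rad/z 6.7 -5.0 0.2
yaw err (turn) 0.07 tilt [-0.077  0.096 -0.992]
[0.65, -1.22, -0.06, 0.12]
screw top 140.42 n 26
t 28.22 h 1.019 r 109.9 z 125.9 w 21.9 F tan/rad/z 3.6 -2.0 5.7
yaw err (turn) 0.086 tilt [-0.075  0.097 -0.992]
[0.45, 1.28, 0.24, -0.12]
```

The screw top has stayed at about 140.5 mm over the last strokes, and resistance rises each time at the same handle angle (~0.8). The thread is therefore at its end, well past 4.0 rad. Releasing and retreating.

Call:
send_rows --steps '[[[0, 0, 0, 0, 1], [0, 0, 0, 0, 1], [0, 0, 0, 0, 1], [0, 0, 0, 0, 1], [0, 0, -3, 0, 1], [0, 0, -3.5, 0, 1], [0, 0, -3.5, 0, 1], [0, 0, -2, 0, 1], [-3, 0, 0, 0, 1], [-3, 0, 0, 0, 1]]]'

```text
clock: 29.05
position: [682.2, 205.3, 238.8]
ee_rot: [-0.397, 0.915, 0.069, -0.031]
contact_force: [0.7, -0.4, -0.1]
gripper_width: 85.2
```

Run:
```python
from h import *
where();screw([optics.get_image('top')[1] for _ in range(8)])
C=cam("top");p,d=optics.get_image("top");p0=cv2.imread("pics/top0.png")
cv2.imwrite("pics/final.png",np.hstack([cv2.resize(p[140:260,230:370],(560,480),interpolation=cv2.INTER_CUBIC)]))
df=cv2.absdiff(p,p0).max(2)
for n,(x0,y0,x1,y1) in dict(plain=(170,190,215,268),hammer=(218,105,312,137),plane=(175,132,252,168),gauge=(325,118,376,142),chisel=(380,130,464,150),jar=(448,148,486,180),square=(362,238,412,308)).items(): print(n,"mean diff",df[y0:y1,x0:x1].mean().round(1))
```

```text
TCP in corner frame 29.4 -168.7 216.8 w 85.17329947787714
screw top 140.75 n 25
plain mean diff 89.0
hammer mean diff 47.4
plane mean diff 34.1
gauge mean diff 6.3
chisel mean diff 14.5
jar mean diff 4.6
square mean diff 33.1
```

View pics/final.png

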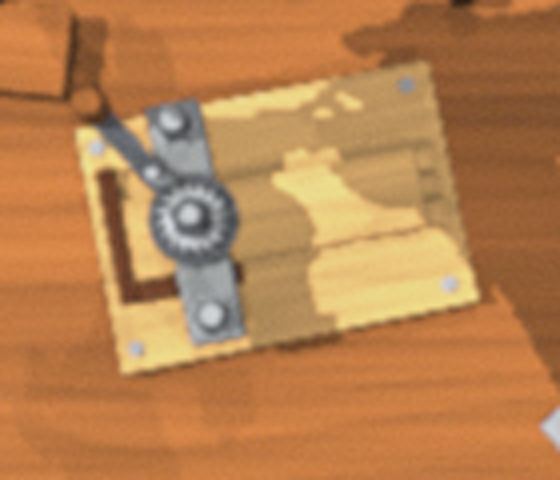

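The last view shows the board seated in the corner under the bridge, dovetails at the open end (crop (430,190)), and the gripper clear of everything. Handing in.

```bash
python3 -c "
from bench import job
print(job.job_done())"
```

```text
the job is handed in; nothing more can be done
None
```

The drawer side is clamped in the corner with its dovetails out, and the job is handed in at about 29.5 s of the 72 s allowed. The clamp force itself I could only infer, since no sensor reads it.

**What I did:**
- I picked up the board, turned it about 98° and set it on the bed. I then regripped it and slid it home, feeling about 20 N against the end stop and 5–7 N against the side fence.
- I worked the handle through one partial stroke, two full strokes and two shorter ones. The knob slipped out once early on, so I regripped it, and once more later to re-centre the grip.

**What the last checks showed:**
- **Board position:** before clamping, the wrist camera put the board home to within about 2 mm and 1°. After clamping I only checked by eye from the top camera, and it still sits in its corner.
- **Clamp force:** the screw top dropped about 7.3 mm (±0.6), against a foot gap of at most 6 mm. The handle pushed back with a steady 12 N or more near 0.8 rad, which points to a firm hold.
- **A disagreement:** the stroke count puts the nut at 4.37 rad or more, but the screw drop gives about 3.8 rad plus an unknown start of 0 to 0.7. In the last strokes the handle still moved on past that resistance while the screw height stayed the same. It may have been at the thread's end, but I did not prove this.
- **Bystanders:** I noticed no contact with any of them. My before-and-after image comparison was spoiled by the arm and its shadow for most of them, so it only confirms that the glue jar and gauge look unchanged.

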